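# Change the standby battery packs of an alarm panel

### The arm

A 7-joint arm with a two-finger parallel gripper is mounted at the origin on the work surface. World frame = base frame: x ahead of the robot, y to its left, z up, the work surface at z = 0. Lengths are in m, angles in rad, forces in N, time in s.
With the tool pointing down it reaches from about 0.4 to 0.9 m from the base axis. Payload 5.6 kg.
Tool frame: the origin (TCP) lies midway between the tips of the shut fingers; the grasp point (between the pads) lies 19 mm behind it; y points along the fingers, z is the direction in which the jaws open and shut, and the axes are right-handed (so a half turn about y gives the same grasp; the last joint's range is limited). The gripper opens to 92 mm and grips with 3 to 60 N. Pads are 20 mm wide; open, the fingers measure 128 mm over their backs; the gripper's body (75 mm by 189 mm) begins 69 mm behind the grasp point.
Start: joints at [-1.186, 0.468, -0.012, 1.603, 0.006, 1.071, -0.056], TCP at [0.27, 0.591, 0.215] pointing down, gripper open.
Joint ranges: [-2.53, 2.53], [-0.31, 2.02], [-1.57, 1.55], [0.28, 2.44], [-1.29, 4.43], [0.15, 1.84], [-2.92, 2.92]. Speed limits (rad/s): [2.57, 2.57, 3.14, 3.14, 3.14, 3.14, 3.14].

### API

Orientations are given as a 3x3 rotation matrix whose columns are the frame's x, y, z axes.
In Python, from station import env, effector, solver, viewer, workorder, search_frame, tip_of gives the robot as it stands. Calls block until the motion is done:
- env.reach(position, orientation): joint-space move of the TCP to a pose.
- env.movel(position, frame=None, rate=0.15): straight line of the TCP; frame=None keeps the orientation; rate is the mean speed in m/s.
- env.goto_joints(angles): joint-space move.
- effector.release() and effector.grasp(squeeze=None): open the fingers fully, or close them until they stop; squeeze is the grip in N (None keeps the last).
- env.pause(seconds).
- solver.inverse_kinematics(position, orientation): joint angles nearest the present ones, or None.
- env.sense(): the state.
- viewer.read_camera(name): name is "scene" or "top" or "wrist"; returns (picture, depth): 420x560x3 uint8, red, green, blue; 420x560 float32, m along the optical axis (not along the pixel's ray), 0 where there is no reading.
- viewer.camera_info(name): a dict with "intrinsics" (3x3 intrinsics, pixels), "eye" and "rotation" of the camera in the world; the wrist camera has in their place "T_tool_cam" (4x4, takes a point from camera to tool coordinates, whose origin is the TCP and whose axes are the tool frame's). Camera axes: x right, y up, looking along -z (the intrinsics and any distortion apply to the point x, -y, -z); pixel columns grow to the right and rows downward; lengths in m; the calibration is good to about 2 mm. The wrist camera is an equidistant fisheye: a pixel r from the principal point sees the ray r / f radians off the axis. A picture is of the moment at which its call begins: read the wrist's pose just before it. camera_info takes no time and is no camera call.
A pose or a line that the arm cannot do raises env.PlanningError and nothing moves.
- workorder.finish_job(): hands the job in, once; it reports no verdict.
Trained networks look in the newest picture that a camera, given by its name, has taken for a name from the list of things; names that differ only in an ending like _2 or _b are one class to them, and where a whole thing is asked for, a point or a joint stands for the part that bears it (a point fixed in the world has none). Each returns a list of dicts, best first, with "score" (0 to 1); they miss things now and then, are a little off and sometimes report something else, mostly with a low value. They report only what shows in the picture. A call takes as long as a camera call.
- search_frame(camera, name): "at" ([x, y, z] in m, in world coordinates, good to about 4 mm: the middle of the surface that is visible of it).
- tip_of(camera, name): "at" ([x, y, z] in m, in world coordinates, good to about 4 mm: a listed point, or the origin of a listed thing).
The state is a dict: "t": time; "joint_positions": joint angles; "joint_velocities": joint speeds; "tau": joint torques, N m; "ee_pos": TCP position; "tcp_rot": TCP orientation; "wrist_force": force on the tool from outside, world axes, zero at the start; "moment": the same for the moment, N m; "gripper_width": finger opening in m.
Only numpy, scipy, OpenCV 4.12 (cv2) and the standard library are available. Lean on these libraries where they do the work, as an engineer would, in place of code of your own. Each camera call takes 0.05 s, during which the arm holds its last target.

### The job

Change the batteries in the alarm's battery rack: lift off the yellow retaining bar and set it aside, take every red spent pack out and put it in the green recycling bin, and stand every blue fresh pack upright in a cup of its own, black contact end down, right to the bottom. Then lay the bar back across the two posts, in their slots and roughly centred. Leave the tape, the pliers and the siren cover where they are.

Things in the scene. Friction and masses are not known exactly. Their poses are not given: they have to be found in the camera images.
- rack: fixed battery rack: white base 90 (x) x 262 (y) x 12 mm, three grey cups in a row along y, 72 mm apart; past each end of the row, at y = +-113 mm, an aluminium post 44 (x) x 18 (y) mm, flat top 175 mm above the bench. Two black lips, 9 mm high, on each top leave a slot 30 mm wide in x, open along y, for the bar. Origin: centre of the base's underside; y along the row, z up.
- cup0 (a point): centre of the inner floor of a square cup of the rack, 12 mm above the bench. The cup is 40 x 40 mm inside, 70 mm deep, with 4 mm walls, its sides along the rack's axes; its rim is 82 mm above the bench. A seated pack has its centre 75 mm above this point and its top 80 mm above the rim. This cup is at rack y = -72 mm.
- cup1 (a point): centre of the inner floor of a square cup of the rack, 12 mm above the bench. The cup is 40 x 40 mm inside, 70 mm deep, with 4 mm walls, its sides along the rack's axes; its rim is 82 mm above the bench. A seated pack has its centre 75 mm above this point and its top 80 mm above the rim. This cup is at rack y = 0 mm.
- cup2 (a point): centre of the inner floor of a square cup of the rack, 12 mm above the bench. The cup is 40 x 40 mm inside, 70 mm deep, with 4 mm walls, its sides along the rack's axes; its rim is 82 mm above the bench. A seated pack has its centre 75 mm above this point and its top 80 mm above the rim. This cup is at rack y = 72 mm.
- bar_seat (a point): the point between the two post tops, 175 mm above the bench over the rack's middle: where the centre of the bar's underside belongs.
- bar: yellow retaining bar 22 (x) x 262 (y) x 10 (z) mm, about 160 g, with a black upright grip fin on its middle, 14 mm thick (x), 60 mm long (y), from 10 to 38 mm above the underside. Loose; at first in the post slots, 13 mm above the packs' tops. Origin at the centre of the bar's underside; y along the bar, z up.
- fresh0: fresh battery pack: blue square stick 30 x 30 x 150 mm, about 180 g, lying on the bench; white band near one end, black cap with a brass contact at the other (contact end). May be absent. Origin at its centre (15 mm above the bench when lying); its x axis is the long axis and points to the black contact end, at +75 mm.
- fresh1: fresh battery pack: blue square stick 30 x 30 x 150 mm, about 180 g, lying on the bench; white band near one end, black cap with a brass contact at the other (contact end). May be absent. Origin at its centre (15 mm above the bench when lying); its x axis is the long axis and points to the black contact end, at +75 mm.
- fresh2: fresh battery pack: blue square stick 30 x 30 x 150 mm, about 180 g, lying on the bench; white band near one end, black cap with a brass contact at the other (contact end). May be absent. Origin at its centre (15 mm above the bench when lying); its x axis is the long axis and points to the black contact end, at +75 mm.
- spent0: spent battery pack: red square stick 30 x 30 x 150 mm, about 180 g, with a black contact cap at its lower end, at first standing in a rack cup. Origin at its centre; its own z axis is the long axis, z up as it stands in the cup (centre then 87 mm above the bench, top 162 mm).
- spent1: spent battery pack: red square stick 30 x 30 x 150 mm, about 180 g, with a black contact cap at its lower end, at first standing in a rack cup. Origin at its centre; its own z axis is the long axis, z up as it stands in the cup (centre then 87 mm above the bench, top 162 mm).
- spent2: spent battery pack: red square stick 30 x 30 x 150 mm, about 180 g, with a black contact cap at its lower end, at first standing in a rack cup. Origin at its centre; its own z axis is the long axis, z up as it stands in the cup (centre then 87 mm above the bench, top 162 mm).
- bin: green open recycling bin fixed to the bench, 160 (x) x 110 (y) x 90 mm high, walls and floor 5 mm thick. Origin at the centre of its underside.
- tape: black roll of tape, 64 mm across, 18 mm high, lying flat; bystander. Origin at the centre of its underside.
- cover: white siren cover with a red lens, 150 x 180 x 50 mm, about 60 mm high over the lens; bystander. Origin at the centre of its underside.
- pliers: blue-handled pliers lying flat, about 130 mm long, 12 mm high; bystander. Origin on the bench in the middle of the pliers, x towards the jaws.

How it is judged:
On the way, in this order (a step that is already met when the one before it is completed fails the run):
1. the retaining bar is taken off the rack, its centre more than 80 mm from its seat (distance between bar and bar_seat above 0.08 m), for 0.2 s.
2. with the bar still off the rack, all spent packs are in the bin and all fresh packs stand in cups, contact end down (((horizontal distance between fresh0 and cup0 below 0.02 m and z of fresh0 in the frame of cup0 between 0.065 and 0.085 m) or (horizontal distance between fresh0 and cup1 below 0.02 m and z of fresh0 in the frame of cup1 between 0.065 and 0.085 m) or (horizontal distance between fresh0 and cup2 below 0.02 m and z of fresh0 in the frame of cup2 between 0.065 and 0.085 m)) and angle between each of fresh0, fresh1, fresh2's own x axis and vertical above 2.84 rad and ((horizontal distance between fresh1 and cup0 below 0.02 m and z of fresh1 in the frame of cup0 between 0.065 and 0.085 m) or (horizontal distance between fresh1 and cup1 below 0.02 m and z of fresh1 in the frame of cup1 between 0.065 and 0.085 m) or (horizontal distance between fresh1 and cup2 below 0.02 m and z of fresh1 in the frame of cup2 between 0.065 and 0.085 m)) and ((horizontal distance between fresh2 and cup0 below 0.02 m and z of fresh2 in the frame of cup0 between 0.065 and 0.085 m) or (horizontal distance between fresh2 and cup1 below 0.02 m and z of fresh2 in the frame of cup1 between 0.065 and 0.085 m) or (horizontal distance between fresh2 and cup2 below 0.02 m and z of fresh2 in the frame of cup2 between 0.065 and 0.085 m)) and x of spent0 in the frame of bin between -0.08 and 0.08 m and y of spent0 in the frame of bin between -0.055 and 0.055 m and z of each of spent0, spent1, spent2 in the frame of bin below 0.125 m and x of spent1 in the frame of bin between -0.08 and 0.08 m and y of spent1 in the frame of bin between -0.055 and 0.055 m and x of spent2 in the frame of bin between -0.08 and 0.08 m and y of spent2 in the frame of bin between -0.055 and 0.055 m and linear speed of each of fresh0, fresh1, fresh2, spent0, spent1, spent2 below 0.03 m/s and distance between bar and bar_seat above 0.03 m), for 0.2 s.
At the end, for the whole second after the job is handed in: Fresh packs in cups: centre within 20 mm of the cup axis, 65-85 mm over its floor, black end down within 17 deg. Spent packs in the bin: centre inside its walls, under 125 mm. Bar in its slots: centre within 22 mm of the seat, 6 mm in height, 7 deg along the row, 4.5 deg level. All at rest (((horizontal distance between fresh0 and cup0 below 0.02 m and z of fresh0 in the frame of cup0 between 0.065 and 0.085 m) or (horizontal distance between fresh0 and cup1 below 0.02 m and z of fresh0 in the frame of cup1 between 0.065 and 0.085 m) or (horizontal distance between fresh0 and cup2 below 0.02 m and z of fresh0 in the frame of cup2 between 0.065 and 0.085 m)) and angle between each of fresh0, fresh1, fresh2's own x axis and vertical above 2.84 rad and ((horizontal distance between fresh1 and cup0 below 0.02 m and z of fresh1 in the frame of cup0 between 0.065 and 0.085 m) or (horizontal distance between fresh1 and cup1 below 0.02 m and z of fresh1 in the frame of cup1 between 0.065 and 0.085 m) or (horizontal distance between fresh1 and cup2 below 0.02 m and z of fresh1 in the frame of cup2 between 0.065 and 0.085 m)) and ((horizontal distance between fresh2 and cup0 below 0.02 m and z of fresh2 in the frame of cup0 between 0.065 and 0.085 m) or (horizontal distance between fresh2 and cup1 below 0.02 m and z of fresh2 in the frame of cup1 between 0.065 and 0.085 m) or (horizontal distance between fresh2 and cup2 below 0.02 m and z of fresh2 in the frame of cup2 between 0.065 and 0.085 m)) and x of spent0 in the frame of bin between -0.08 and 0.08 m and y of spent0 in the frame of bin between -0.055 and 0.055 m and z of each of spent0, spent1, spent2 in the frame of bin below 0.125 m and x of spent1 in the frame of bin between -0.08 and 0.08 m and y of spent1 in the frame of bin between -0.055 and 0.055 m and x of spent2 in the frame of bin between -0.08 and 0.08 m and y of spent2 in the frame of bin between -0.055 and 0.055 m and linear speed of each of fresh0, fresh1, fresh2, spent0, spent1, spent2, bar below 0.03 m/s and horizontal distance between bar and bar_seat below 0.022 m and z of bar in the frame of bar_seat between -0.006 and 0.006 m and angle between the y axis of bar and the y axis of rack, either way round below 0.12 rad and angle between bar's own z axis and vertical below 0.08 rad); the robot touches nothing.
It fails at once if the tape is moved more than 40 mm (distance of tape from where it was at the start of the episode above 0.04 m).
It fails at once if the siren cover is moved more than 40 mm (distance of cover from where it was at the start of the episode above 0.04 m).
It fails at once if the pliers is moved more than 40 mm (distance of pliers from where it was at the start of the episode above 0.04 m).
Of fresh0, fresh1, fresh2 only 1 to 3 are there at a start; the rules pass over those that are not, and their reading is None.
At some moment in a run one of fresh0, fresh1, fresh2, bar may be knocked a few centimetres aside while the robot is not near it.
Once in a run the grip may slacken for a moment while it holds something.
It also fails if it takes over 210 s, if anything falls off the work surface, if the arm or the gripper's body presses on something with over 40 N, if the wrist force passes 120 N, or if a joint passes its speed limit or range.

## Working session

There is one attempt and no reset: what is moved stays moved. The work goes in short steps, each a Python script; the robot and the scene stay as the last script left them, time stands still between calls to the robot, and variables do not carry over. Pictures are saved under pics/ and viewed, and the job is handed in when it is done.

```bash
ls -la; mkdir -p pics
cat > a.py <<'E'
from station import env, effector, solver, viewer, workorder, search_frame, tip_of
import numpy as np, cv2
np.set_printoptions(precision=4,suppress=True)
s=env.sense(); print(s)
for n in ["scene","top","wrist"]:
    im,d=viewer.read_camera(n); cv2.imwrite(f"pics/{n}0.png",im[:,:,::-1]); np.save(f"pics/{n}0.npy",d)
    print(n,viewer.camera_info(n))
E
python3 a.py
```

```text
total 12
drwxr-xr-x  3 agent agent 4096 Dec  6 08:29 .
drwxr-xr-x 23 root  root  4096 Dec  6 08:29 ..
drwxr-xr-x  2 agent agent 4096 Dec  6 08:29 pics
{'t': 0.0, 'joint_positions': array([-1.186 ,  0.4684, -0.0116,  1.6036,  0.006 ,  1.0714, -0.0563]), 'joint_velocities': array([-0.0004, -0.0018, -0.0015,  0.0001, -0.0006, -0.0015, -0.0009]), 'tau': array([ -0.0004, -52.058 ,  -0.0126, -24.3744,  -0.0566,   0.0174,
         0.0002]), 'ee_pos': array([0.2695, 0.5909, 0.2137]), 'tcp_rot': array([[ 0.9098, -0.0006,  0.4149],
       [-0.4149, -0.0016,  0.9098],
       [ 0.0001, -1.    , -0.0018]]), 'wrist_force': array([0.379 , 0.9609, 0.6754]), 'moment': array([ 0.0631, -0.028 ,  0.0277]), 'gripper_width': 0.09201641180363296}
scene {'intrinsics': array([[396.0971,   0.    , 285.3258],
       [  0.    , 396.0971, 206.6113],
       [  0.    ,   0.    ,   1.    ]]), 'eye': array([1.0927, 0.3424, 0.8695]), 'rotation': array([[-0.5608, -0.6402,  0.525 ],
       [ 0.8279, -0.4377,  0.3506],
       [ 0.0054,  0.6313,  0.7755]])}
top {'intrinsics': array([[525.3568,   0.    , 282.8866],
       [  0.    , 525.3568, 210.98  ],
       [  0.    ,   0.    ,   1.    ]]), 'eye': array([ 0.4722, -0.0295,  1.5899]), 'rotation': array([[-0.023 ,  0.9955, -0.092 ],
       [-0.9997, -0.0231, -0.    ],
       [-0.0022,  0.092 ,  0.9958]])}
wrist {'intrinsics': array([[325.1923,   0.    , 272.5562],
       [  0.    , 325.1923, 207.4047],
       [  0.    ,   0.    ,   1.    ]]), 'T_tool_cam': array([[-0.0004, -0.9677, -0.2521, -0.0715],
       [ 0.0004,  0.2521, -0.9677, -0.1698],
       [ 1.    , -0.0005,  0.0003,  0.0008],
       [ 0.    ,  0.    ,  0.    ,  1.    ]])}
```

View pics/top0.png

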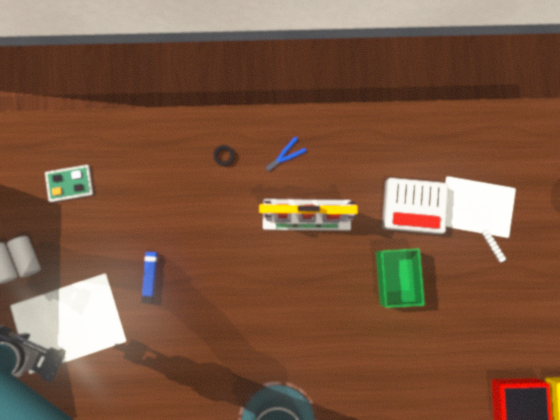

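View pics/scene0.png

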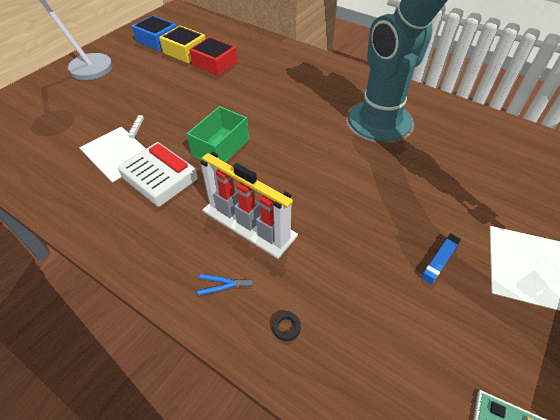

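View pics/wrist0.png

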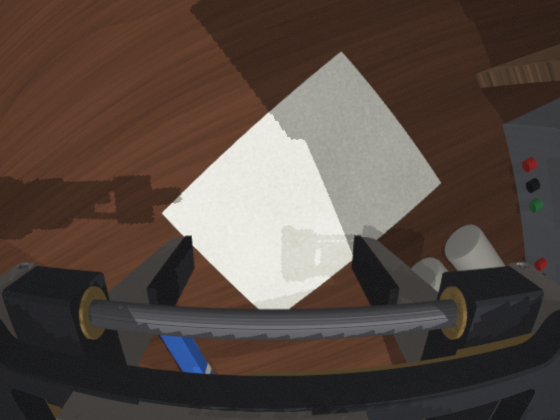

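Top view: base at (279,405), world +x up, +y left; the rack sits at (308,215) with the bar on it. One fresh pack at (150,277), with its black end toward the robot. Bin at (401,278), cover (416,206), tape (224,156), pliers (287,155). The scene view shows three red packs in the rack. I'll measure these now.

```bash
cat > lib.py <<'E'
from station import env, effector, solver, viewer, workorder, search_frame, tip_of
import numpy as np, cv2
np.set_printoptions(precision=4,suppress=True)
CI={}
def cloud(cam,d=None,im=None):
    """world point per pixel for fixed cams"""
    if d is None: im,d=viewer.read_camera(cam)
    ci=viewer.camera_info(cam); K=ci["intrinsics"]
    v,u=np.mgrid[0:d.shape[0],0:d.shape[1]]
    p=np.stack([(u-K[0,2])/K[0,0]*d,-(v-K[1,2])/K[1,1]*d,-d],-1)
    return im,d,p@np.array(ci["rotation"]).T+np.array(ci["eye"])
def wcloud(im=None):
    s=env.sense(); im,d=viewer.read_camera("wrist"); ci=viewer.camera_info("wrist"); K=ci["intrinsics"]
    v,u=np.mgrid[0:d.shape[0],0:d.shape[1]]
    x=(u-K[0,2])/K[0,0]; y=(v-K[1,2])/K[1,1]; r=np.hypot(x,y)+1e-9
    k=np.tan(np.minimum(r,1.5))/r
    p=np.stack([x*k*d,-y*k*d,-d],-1)
    T=ci["T_tool_cam"]; p=p@T[:3,:3].T+T[:3,3]
    return im,d,p@s["tcp_rot"].T+s["ee_pos"]
def hsv(im): return cv2.cvtColor(im,cv2.COLOR_RGB2HSV)
def save(n,im): cv2.imwrite(f"pics/{n}.png",im[:,:,::-1])
def down(jaw):  # tool pointing down, jaw axis horizontal at angle jaw (rad, from world x)
    y=np.array([0,0,-1.]); z=np.array([np.cos(jaw),np.sin(jaw),0]); return np.column_stack([np.cross(y,z),y,z])
def rect(P):
    (c,wh,a)=cv2.minAreaRect((P[:,:2]*1000).astype(np.float32)); return np.array(c)/1000,wh,a
E
cat > b.py <<'E'
from lib import *
for cam in ["top","scene"]:
    im,d,P=cloud(cam); h=hsv(im); H,S,V=h[...,0],h[...,1],h[...,2]
    ok=(d>0)&(P[...,0]>0.15)&(P[...,0]<1.1)&(abs(P[...,1])<.7)
    def rep(n,m,zr=(-.02,.4)):
        m=(m&ok&(P[...,2]>zr[0])&(P[...,2]<zr[1])).astype(np.uint8)
        k,l,st,_=cv2.connectedComponentsWithStats(m)
        for i in range(1,k):
            if st[i,4]<25: continue
            q=P[l==i]; z=q[:,2]; t=q[z>np.percentile(z,90)-.012]
            print(cam,n,st[i],"med",np.median(q,0),"z90",np.percentile(z,[5,50,95]),"toprect",rect(t))
    rep("yellow",(H>20)&(H<33)&(S>150)&(V>120))
    rep("blue",(H>105)&(H<125)&(S>140)&(V>60))
    rep("green",(H>50)&(H<75)&(S>150)&(V>40))
    rep("red",((H<4)|(H>175))&(S>170)&(V>90))
    for n in ["rack","cup0","cup1","cup2","bar_seat","bar","fresh0","spent0","bin","tape","cover","pliers"]:
        a=tip_of(cam,n); b=search_frame(cam,n)
        print(cam,n,[(np.round(x["at"],3).tolist(),round(x["score"],2)) for x in a[:4]],"| sf",[(np.round(x["at"],3).tolist(),round(x["score"],2)) for x in b[:4]])
E
python3 b.py
```

```text
top yellow [ 53 188   7   7  40] med [0.6934 0.6526 0.0213] z90 [0.0166 0.0213 0.0272] toprect (array([0.6947, 0.6519]), (17.12040901184082, 23.150819778442383), 12.568134307861328)
top yellow [259 204  41   9 308] med [ 0.6088 -0.0139  0.184 ] z90 [0.1788 0.184  0.1898] toprect (array([ 0.6096, -0.019 ]), (107.93460083007812, 21.24976348876953), 87.48857116699219)
top yellow [320 205  38   9 300] med [ 0.604  -0.1809  0.1839] z90 [0.0879 0.1839 0.1888] toprect (array([ 0.6035, -0.1775]), (97.2520523071289, 21.34256935119629), 89.62014770507812)
top blue [277 138  29  24 203] med [ 0.7952 -0.0517  0.0099] z90 [-0.0005  0.0099  0.017 ] toprect (array([ 0.7993, -0.051 ]), (50.42524337768555, 87.34583282470703), 34.90159225463867)
top blue [146 253  10   3  26] med [0.4977 0.3639 0.0286] z90 [0.0227 0.0286 0.0322] toprect (array([0.4976, 0.366 ]), (27.138179779052734, 5.970199108123779), 88.7240219116211)
top blue [144 262  11  33 263] med [0.4301 0.3723 0.0295] z90 [0.0236 0.0295 0.0349] toprect (array([0.4271, 0.3707]), (27.58959197998047, 93.76653289794922), 88.00995635986328)
top gr
[... 5070 characters left out ...]
1, -0.103, 0.087], 0.7), ([0.602, -0.178, 0.084], 0.64), ([0.605, -0.105, 0.002], 0.33)] | sf [([0.622, -0.092, 0.125], 0.84), ([0.614, -0.159, 0.12], 0.63), ([0.625, -0.018, 0.132], 0.57)]
scene bin [([0.418, -0.365, -0.001], 0.64)] | sf [([0.41, -0.379, 0.053], 0.68)]
scene tape [([0.795, 0.148, 0.0], 0.83), ([0.606, -0.102, 0.009], 0.17)] | sf []
scene cover [([0.623, -0.423, 0.0], 0.69), ([0.606, -0.17, 0.012], 0.62), ([0.607, -0.098, 0.011], 0.33), ([0.42, -0.369, 0.002], 0.29)] | sf [([0.636, -0.398, 0.052], 0.86), ([0.792, -0.04, 0.012], 0.61), ([0.61, -0.083, 0.186], 0.24)]
scene pliers [([0.787, -0.031, 0.0], 0.74), ([0.606, -0.091, 0.173], 0.6)] | sf [([0.791, -0.04, 0.014], 0.88)]
```

One fresh pack, at (0.434, 0.37), shows in both views. Three spent packs stand at y ≈ -0.17, -0.10 and -0.03, and heights agree with the text: bar top 0.185, packs 0.162, bin 0.09. Next I'll go above the bar for a close wrist view.

```bash
cat > c.py <<'E'
from lib import *
th=-0.042
for j in (th,th+np.pi):
    for p in ([.607,-.099,.32],[.607,-.099,.22]):
        q=solver.inverse_kinematics(p,down(j)); print(j,p,q)
s=env.sense(); env.movel([.27,.591,.36])
env.reach([.607,-.099,.34],down(th)) if solver.inverse_kinematics([.607,-.099,.34],down(th)) is not None else None
print(env.sense()["t"],env.sense()["ee_pos"],env.sense()["joint_positions"])
im,d,P=wcloud(); save("w1",im); np.save("pics/w1P.npy",P)
h=hsv(im); H,S,V=h[...,0],h[...,1],h[...,2]
m=(H>20)&(H<33)&(S>150)&(V>120)&(P[...,2]>.17)&(P[...,2]<.2)
q=P[m]; print("bar",m.sum(),rect(q),np.percentile(q[:,2],[5,50,95]))
for n in ["bar","bar_seat","cup0","spent0"]:
    print(n,[(np.round(x["at"],3).tolist(),round(x["score"],2)) for x in tip_of("wrist",n)[:4]])
E
python3 c.py
```

```text
-0.042 [0.607, -0.099, 0.32] [-0.416   0.3644  0.698   1.6039 -0.2428  1.2622  0.2819]
-0.042 [0.607, -0.099, 0.22] [-0.38    0.4519  0.6553  1.7217 -0.3077  1.073   0.3334]
3.0995926535897933 [0.607, -0.099, 0.32] [-0.7621  0.6303  1.3546  1.6218 -0.6235  1.4026 -2.5205]
3.0995926535897933 [0.607, -0.099, 0.22] [-0.744   0.7791  1.3476  1.7412 -0.793   1.2933 -2.3943]
6.475 [ 0.6073 -0.0977  0.3398] [-0.4601  0.3617  0.759   1.5774 -0.2554  1.305   0.2942]
bar 463 (array([ 0.6069, -0.0959]), (259.0198669433594, 21.317224502563477), 88.03174591064453) [0.1836 0.1847 0.186 ]
bar [([0.61, -0.095, 0.175], 0.64)]
bar_seat [([0.609, -0.103, 0.18], 0.7), ([0.414, -0.368, -0.001], 0.3)]
cup0 [([0.605, -0.174, 0.012], 0.79), ([0.607, -0.101, 0.013], 0.78), ([0.608, -0.032, 0.012], 0.78)]
spent0 [([0.61, -0.098, 0.084], 0.76), ([0.612, -0.028, 0.084], 0.61), ([0.6, -0.171, 0.085], 0.58)]
```

View pics/w1.png

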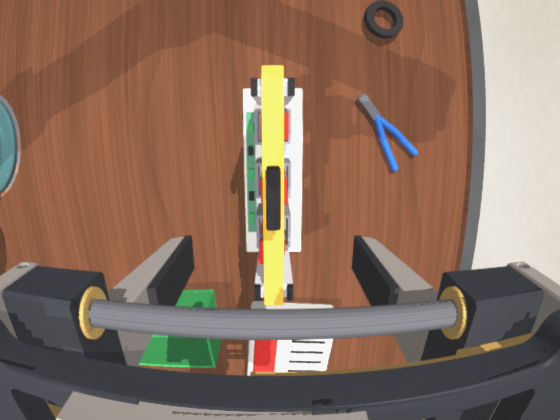

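The bar runs vertically through (272,185) in the wrist view. Its fin is at (272,197), with the posts at both ends. Its centre measures (0.607, -0.096) and its top 0.1847, which agrees with the other views. I'll refine the rack pose from the base and then grasp the fin.

```bash
cat > d.py <<'E'
from lib import *
P=np.load("pics/w1P.npy"); im=cv2.imread("pics/w1.png")[:,:,::-1]; h=hsv(im.copy())
m=(h[...,1]<40)&(h[...,2]>150)&(P[...,2]>.004)&(P[...,2]<.02)&(abs(P[...,0]-.6)<.08)&(abs(P[...,1]+.1)<.16)
q=P[m];print("base",m.sum(),rect(q),np.median(q[:,2]))
m=(h[...,2]<60)&(P[...,2]>.19)&(P[...,2]<.22)&(abs(P[...,0]-.607)<.03)&(abs(P[...,1]+.1)<.06)
q=P[m];print("fin",m.sum(),rect(q),np.median(q[:,2]))
m=(P[...,2]>.179)&(P[...,2]<.19)&(h[...,2]<70)&(abs(P[...,0]-.607)<.03)&(abs(P[...,1]+.1)<.15)
for sg in (1,-1):
    q=P[m&(sg*(P[...,1]+.1)>.08)];print("lips",len(q),rect(q) if len(q) else 0)
m=(abs(P[...,2]-.162)<.01)&(h[...,1]>150)&((h[...,0]<5)|(h[...,0]>174))
for y in (-.172,-.1,-.028):
    q=P[m&(abs(P[...,1]-y)<.03)]; print("pack",len(q),(rect(q),np.median(q[:,2])) if len(q) else 0)
E
python3 d.py
```

```text
base 2797 (array([ 0.607 , -0.1001]), (261.7286376953125, 90.09001922607422), 87.97290802001953) 0.011696622212224728
fin 82 (array([ 0.6067, -0.0866]), (40.912315368652344, 10.097500801086426), 86.23164367675781) 0.21201363772310192
lips 6 (array([0.6301, 0.0178]), (2.238504409790039, 3.535735845565796), 76.48702239990234)
lips 132 (array([ 0.6028, -0.2116]), (17.129655838012695, 41.52375411987305), 87.68645477294922)
pack 86 ((array([ 0.5894, -0.1694]), (28.565963745117188, 4.761025428771973), 87.02754974365234), np.float64(0.1616933809795986))
pack 88 ((array([ 0.608 , -0.0988]), (29.013437271118164, 28.07037353515625), 2.340752363204956), np.float64(0.16135418059265455))
pack 79 ((array([ 0.6238, -0.0281]), (28.044261932373047, 2.28006911277771), 87.8525161743164), np.float64(0.16160419251851937))
```

```bash
cat >> lib.py <<'E'
RC=np.array([.607,-.100]); TH=-.0354; RY=np.array([.0354,.9994]); RX=np.array([.9994,-.0354])
BIN=np.array([.417,-.366])
def st(tag=""):
    s=env.sense(); print(tag,"t",round(s["t"],2),"ee",s["ee_pos"],"w",round(s["gripper_width"],4),"F",s["wrist_force"]); return s
E
cat > e.py <<'E'
from lib import *
R=down(TH); p=[.6071,-.096]
env.movel(p+[.24],R,.2); env.movel(p+[.190],R,.08); st("at")
effector.grasp(40); st("grip")
env.movel(p+[.33],R,.12); st("lift")
im,d,P=wcloud(); save("w2",im)
E
python3 e.py
```

```text
at t 8.15 ee [ 0.6073 -0.0962  0.1901] w 0.092 F [0.245  0.2825 0.218 ]
grip t 9.31 ee [ 0.6072 -0.096   0.19  ] w 0.0134 F [ 0.3302 -0.2612 -0.771 ]
lift t 10.62 ee [ 0.6067 -0.0958  0.3291] w 0.0135 F [-0.1388  1.1295 -1.6547]
```

View pics/w2.png

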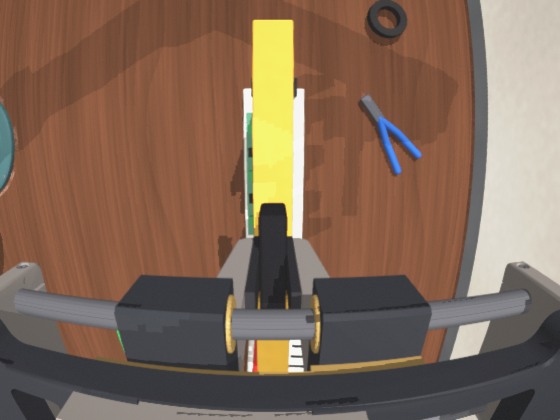

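The bar is held by its fin (fingers at (272,255)) and looks straight. I'll set it down to the left of the rack.

```bash
cat > f.py <<'E'
from lib import *
R=down(TH)
env.movel([.60,.215,.33],R,.25); env.movel([.60,.215,.06],R,.2); env.movel([.60,.215,.017],R,.05); st("low")
effector.release(); st("rel"); env.movel([.60,.215,.12],R,.2)
im,d,P=cloud("top"); save("t2",im)
# pack top view: plan check
R=down(TH)
for y in (-.072,0,.072):
    c=RC+RY*y
    print(y,[solver.inverse_kinematics([*c,z],R) for z in (.121,.31)])
for dx in (-.045,0,.045):
    print(dx,[solver.inverse_kinematics([BIN[0]+dx,BIN[1],z],down(TH+np.pi/2)) is not None for z in (.12,.31)],[solver.inverse_kinematics([BIN[0]+dx,BIN[1],z],down(TH-np.pi/2)) is not None for z in (.12,.31)])
E
python3 f.py
```

```text
low t 14.57 ee [0.6003 0.215  0.0173] w 0.0135 F [-0.0874 -0.0123 -0.8984]
rel t 15.78 ee [0.6   0.215 0.017] w 0.092 F [-0.8216  0.4243  0.5791]
-0.072 [array([-0.2134,  0.5924,  0.6043,  1.7641, -0.412 ,  0.9144,  0.5321]), array([-0.3331,  0.4147,  0.7675,  1.5865, -0.2981,  1.2616,  0.448 ])]
0 [array([-0.3301,  0.5695,  0.5968,  1.7978, -0.3983,  0.8969,  0.411 ]), array([-0.4439,  0.3808,  0.7416,  1.619 , -0.268 ,  1.2466,  0.3126])]
0.072 [array([-0.4459,  0.56  ,  0.5905,  1.8102, -0.3905,  0.8898,  0.2887]), array([-0.5526,  0.3663,  0.7215,  1.6306, -0.2528,  1.2406,  0.1832])]
-0.045 [True, True] [True, True]
0 [True, True] [True, True]
0.045 [True, True] [True, True]
```

View pics/t2.png

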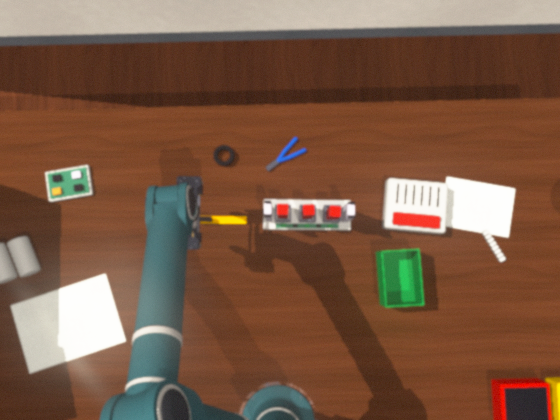

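The bar lies at about (222,220) in the top view, and the rack at (308,212) now shows its three red tops. Next I'll check the bin rim from the depth and take out the first spent pack.

```bash
cat > g.py <<'E'
from lib import *
for cam in ("top","scene"):
    im,d,P=cloud(cam); h=hsv(im)
    m=(h[...,0]>50)&(h[...,0]<75)&(h[...,1]>120)&(abs(P[...,2]-.088)<.008)&(abs(P[...,1]+.36)<.12)
    q=P[m]; print(cam,"rim",m.sum(),rect(q),np.percentile(q,[2,98],axis=0))
q0=env.sense()["joint_positions"]
for s in (1,-1):
    print(solver.inverse_kinematics([*BIN,.32],down(TH+s*np.pi/2)))
R=down(TH); c=RC-RY*.072
env.movel([.60,.215,.26],R,.25)
env.movel([*c,.26],R,.25)
im,d,P=wcloud(); save("w3",im); h=hsv(im)
m=(abs(P[...,2]-.162)<.01)&(h[...,1]>150)&((h[...,0]<5)|(h[...,0]>174))
for y in (-.172,-.1,-.028):
    q=P[m&(abs(P[...,1]-y)<.03)]; print("pack",len(q),(rect(q),np.median(q[:,2])) if len(q) else 0)
st()
E
python3 g.py
```

```text
top rim 373 (array([ 0.4145, -0.3619]), (159.07748413085938, 111.74268341064453), 1.8389487266540527) [[ 0.3349 -0.4175  0.0807]
 [ 0.4937 -0.3055  0.094 ]]
scene rim 427 (array([ 0.4166, -0.36  ]), (161.76092529296875, 114.54389190673828), 2.4299514293670654) [[ 0.3376 -0.4166  0.0804]
 [ 0.4972 -0.3045  0.092 ]]
[ 0.0431  0.2395  0.7457  1.7494 -0.1723  1.2196  2.3696]
[-0.2256  0.3323  1.1281  1.7615 -0.316   1.2489 -0.6227]
pack 1178 ((array([ 0.6023, -0.1707]), (29.315750122070312, 29.451995849609375), 83.56034851074219), np.float64(0.16157369220940215))
pack 1250 ((array([ 0.6077, -0.0991]), (29.263315200805664, 29.505943298339844), 1.0582555532455444), np.float64(0.16160082857420302))
pack 1226 ((array([ 0.6111, -0.028 ]), (29.68209457397461, 29.34897232055664), 85.90887451171875), np.float64(0.16152295006645903))
 t 19.06 ee [ 0.6047 -0.1704  0.2599] w 0.0918 F [-0.0982 -0.5393  0.2287]
```

View pics/w3.png

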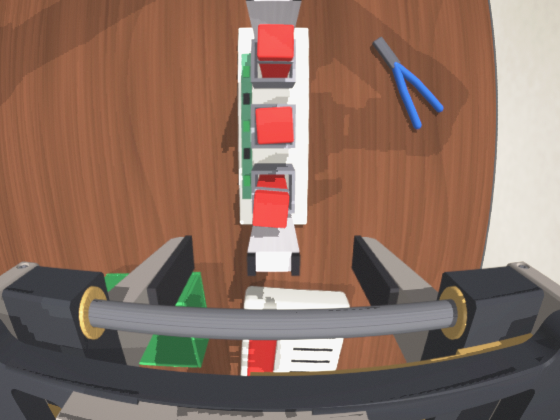

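Tops of the three packs are at (275,45), (275,125) and (271,210), all at z 0.1615 as expected. Pulling the first one now.

```bash
sed -i 's/^BIN=.*/BIN=np.array([.416,-.3625])/' lib.py
cat >> lib.py <<'E'
BX=np.array([.9994,-.0354])
def spent(c,dx,yaw=TH):
    R=down(yaw); c=list(c)
    env.movel(c+[.20],R,.25); env.movel(c+[.121],R,.12)
    effector.grasp(45); st("grip")
    env.movel(c+[.145],R,.08); s=st("lift")
    env.movel(c+[.33],R,.2); s=st("up")
    if s["gripper_width"]<.02: print("LOST"); return False
    b=list(BIN+BX*dx); Rb=down(TH-np.pi/2)
    env.reach(b+[.33],Rb); s=st("over bin")
    if s["gripper_width"]<.02: print("LOST"); return False
    im,d,P=cloud("top"); save("bin%.3f"%dx,im)
    env.movel(b+[.20],Rb,.2); env.movel(b+[.124],Rb,.1); st("in bin")
    effector.release()
    env.movel(b+[.25],Rb,.25); st("out")
    return True
E
cat > h.py <<'E'
from lib import *
spent([.6025,-.171],-.048,TH)
im,d,P=wcloud(); save("w4",im)
E
python3 h.py
```

```text
grip t 21.21 ee [ 0.6025 -0.1709  0.121 ] w 0.0309 F [ 0.1697 -0.0907 -0.0882]
lift t 21.66 ee [ 0.6027 -0.171   0.1457] w 0.0305 F [ 0.0964 -0.2743 -2.202 ]
up t 22.73 ee [ 0.6018 -0.1706  0.3286] w 0.0306 F [-0.1833 -0.1613 -2.3111]
over bin t 23.89 ee [ 0.3691 -0.36    0.3298] w 0.0307 F [ 0.4954  0.3912 -1.725 ]
in bin t 25.65 ee [ 0.3683 -0.3613  0.1245] w 0.0304 F [ 0.8397 -0.3112 -1.8955]
out t 27.3 ee [ 0.3679 -0.3598  0.249 ] w 0.0924 F [0.3127 0.3399 0.2641]
```

View pics/w4.png

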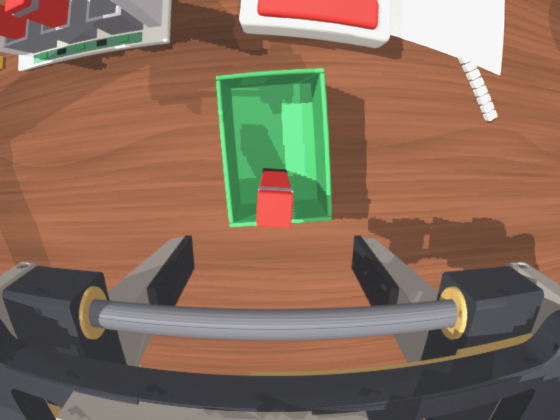

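The first pack stands upright in the bin at (275,205). On to the other two.

```bash
cat > i.py <<'E'
from lib import *
env.reach([.6077,-.0992,.30],down(TH))
ok=spent([.6077,-.0992],0.0,TH)
im,d,P=wcloud(); save("w5",im)
if ok:
    env.reach([.611,-.028,.30],down(TH))
    spent([.611,-.028],.048,TH)
    im,d,P=wcloud(); save("w6",im)
    im,d,P=cloud("scene"); save("s6",im)
E
python3 i.py
```

```text
grip t 31.0 ee [ 0.6077 -0.0992  0.1209] w 0.0301 F [ 0.2117 -1.4494 -0.6612]
lift t 31.45 ee [ 0.608  -0.0991  0.1457] w 0.0304 F [ 0.4121 -0.2909 -1.5345]
up t 32.52 ee [ 0.607  -0.0989  0.3287] w 0.0306 F [ 0.6601  0.4028 -1.613 ]
over bin t 33.76 ee [ 0.4171 -0.3615  0.3296] w 0.0305 F [-0.2011 -0.5776 -0.9243]
in bin t 35.52 ee [ 0.4162 -0.363   0.1244] w 0.0305 F [ 0.0114 -0.6623 -2.2332]
out t 37.17 ee [ 0.4159 -0.3616  0.249 ] w 0.0919 F [-0.1865  0.4066 -0.0778]
grip t 40.98 ee [ 0.611 -0.028  0.121] w 0.0296 F [ 0.118  -0.0387 -0.0596]
lift t 41.43 ee [ 0.6113 -0.0279  0.1456] w 0.0294 F [ 0.5265  0.6946 -2.3456]
up t 42.51 ee [ 0.6104 -0.0277  0.3288] w 0.0298 F [-0.9023 -0.263  -2.1525]
over bin t 43.88 ee [ 0.4651 -0.363   0.3296] w 0.0296 F [ 0.5675 -0.3985 -1.6739]
in bin t 45.64 ee [ 0.4641 -0.3647  0.1244] w 0.0299 F [ 0.0261  0.7545 -1.5739]
out t 47.3 ee [ 0.4638 -0.3633  0.2489] w 0.0917 F [0.0162 0.1968 0.0737]
```

View pics/w6.png

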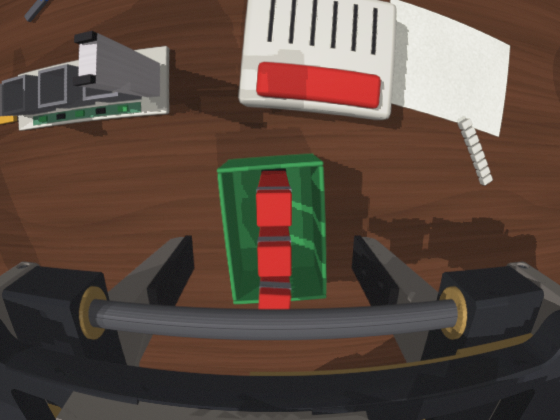

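View pics/s6.png

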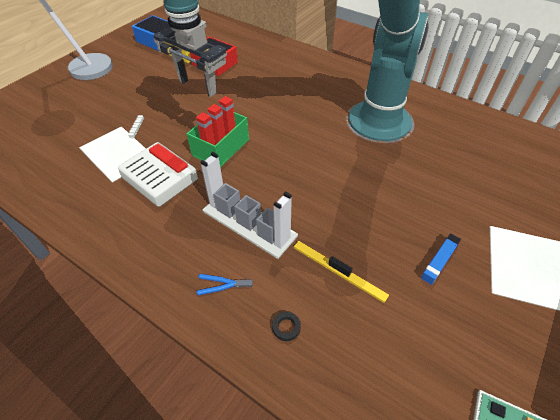

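All three red packs stand in the bin (wrist view (274,210), (274,260), (274,298)), and the cups are empty. The fresh pack and bar haven't moved. I'll test the IK for horizontal insertion into the middle cup and take a closer look at the fresh pack.

```bash
cat >> lib.py <<'E'
def tilt(jawyaw,a):
    """tool approach: a=0 straight down, a=pi/2 horizontal along heading h (perp. to jaw); jaw z = jawyaw dir."""
    z=np.array([np.cos(jawyaw),np.sin(jawyaw),0]); h=np.cross(z,[0,0,1.])
    if h[0]<0: h=-h
    y=np.cos(a)*np.array([0,0,-1.])+np.sin(a)*h
    return np.column_stack([np.cross(y,z),y,z])
E
cat > j.py <<'E'
from lib import *
env.movel([.4638,-.3633,.32],None,.25)
for s in (1,-1):
    env_yaw=TH+s*np.pi/2
    for a in (90,80,70,60):
        R=tilt(env_yaw,np.radians(a)); out=[]
        for z in (.127,.220,.28):
            g=np.array([*RC,z]); q=solver.inverse_kinematics(g+R[:,1]*.019,R); out.append(q)
        print(s,a,[o if o is None else np.round(o,2).tolist() for o in out])
for s in (1,-1):
    R=down(TH+s*np.pi/2); print(solver.inverse_kinematics([.48,.37,.05],R),solver.inverse_kinematics([.45,.37,.3],R))
E
python3 j.py
```

```text
1 90 [[0.42, 1.03, -0.23, 2.4, 3.41, 1.79, -1.3], None, None]
1 80 [None, None, None]
1 70 [None, None, None]
1 60 [[1.24, 1.28, -1.34, 2.37, 2.69, 1.02, -0.13], [1.25, 0.78, -1.31, 2.36, 2.59, 0.72, -0.46], [1.29, 0.47, -1.28, 2.33, 2.66, 0.46, -0.74]]
-1 90 [[0.42, 1.03, -0.23, 2.4, 3.41, 1.79, 1.84], None, None]
-1 80 [None, None, None]
-1 70 [None, None, None]
-1 60 [[1.11, 0.99, -1.12, 2.38, 2.83, 0.9, 2.61], [1.25, 0.78, -1.31, 2.36, 2.59, 0.72, 2.68], [1.29, 0.47, -1.28, 2.33, 2.66, 0.46, 2.4]]
[-1.0734  0.6422  0.4865  1.8482 -0.4211  0.7546  1.178 ] [-0.9156  0.2756  0.2104  1.6863 -0.0614  1.1861  0.8455]
[-1.4692  0.9407  1.1364  1.8717 -1.0084  1.0479 -1.5015] [-1.5277  0.398   1.0386  1.722  -0.3621  1.2311 -2.006 ]
```

Reaching fully horizontal isn't possible in the normal wrist configuration. The `solver` only finds flipped-wrist solutions. I'll identify the arm's kinematics from `solver` queries so I can plan the reorientation globally.

```bash
cat > k.py <<'E'
from lib import *
import itertools
from scipy.optimize import least_squares
from scipy.spatial.transform import Rotation as Ro
rng=np.random.default_rng(0); Q=[];Pp=[];RR=[]
t0=env.sense()["t"]
s=env.sense(); Q.append(s["joint_positions"]);Pp.append(s["ee_pos"]);RR.append(s["tcp_rot"])
n=0
while len(Q)<150 and n<600:
    n+=1
    r=rng.uniform(.4,.75); a=rng.uniform(-1.2,1.2); p=np.array([r*np.cos(a),r*np.sin(a),rng.uniform(.1,.5)])
    R=down(rng.uniform(-3,3))@Ro.from_rotvec(rng.normal(size=3)*.4).as_matrix()
    q=solver.inverse_kinematics(p,R)
    if q is not None: Q.append(q);Pp.append(p);RR.append(R)
print(len(Q),n,env.sense()["t"]-t0)
Q,Pp,RR=map(np.array,(Q,Pp,RR)); np.savez("ik.npz",Q=Q,P=Pp,R=RR)
E
python3 k.py
cat > fk.py <<'E'
import numpy as np
from scipy.spatial.transform import Rotation as Ro
def fk(th,Q):
    """th: 7x(rotvec-ish axis 3, point 3), tool p 3, tool rotvec 3"""
    Q=np.atleast_2d(Q); N=len(Q); R=np.tile(np.eye(3),(N,1,1)); p=np.zeros((N,3))
    A=th[:42].reshape(7,6)
    for i in range(7):
        w=A[i,:3]/np.linalg.norm(A[i,:3]); c=A[i,3:]
        Ri=Ro.from_rotvec(Q[:,i:i+1]*w).as_matrix(); ti=c-Ri@c
        p=p+np.einsum('nij,nj->ni',R,ti); R=R@Ri
    p=p+np.einsum('nij,j->ni',R,th[42:45]); R=R@Ro.from_rotvec(th[45:48]).as_matrix()
    return p,R
E
cat > fit.py <<'E'
from fk import *
import itertools
from scipy.optimize import least_squares
D=np.load("ik.npz"); Q,P,R=D["Q"],D["P"],D["R"]
best=None
def res(th,Q,P,R):
    p,r=fk(th,Q); e=Ro.from_matrix(np.einsum('nji,njk->nik',r,R)).as_rotvec()
    return np.concatenate([(p-P).ravel()*3,e.ravel()])
for s3,s5,s7 in itertools.product((-1,1),repeat=3):
    A=[[0,0,-1,0,0,.3],[0,1,0,0,0,.35],[0,0,s3,0,0,.5],[0,1,0,0,0,.75],[0,0,s5,0,0,.9],[0,1,0,0,0,1.15],[0,0,s7,0,0,1.2]]
    A=np.array(A,float).ravel()
    # tool rot guess from first datum
    th=np.concatenate([A,[0,0,1.4],[0,0,0]]); _,r=fk(th,Q[:1])
    M=r[0].T@R[0]; th[45:48]=Ro.from_matrix(M).as_rotvec()
    o=least_squares(res,th,args=(Q[:40],P[:40],R[:40]),max_nfev=60,method='trf')
    print(s3,s5,s7,o.cost)
    if best is None or o.cost<best.cost: best=o
o=least_squares(res,best.x,args=(Q,P,R),max_nfev=100)
p,r=fk(o.x,Q); print("err",np.abs(p-P).max(),np.abs(np.einsum('nji,njk->nik',r,R)-np.eye(3)).max())
np.save("th.npy",o.x); np.set_printoptions(precision=4,suppress=True); print(o.x[:42].reshape(7,6)); print(o.x[42:])
E
python3 fit.py
```

```text
150 175 0.0
-1 -1 -1 1.6605254540194823e-21
-1 -1 1 56.04539123577581
-1 1 -1 8.09681987252981e-21
-1 1 1 58.46156360593451
1 -1 -1 37.61367584680355
1 -1 1 59.87051688443812
1 1 -1 40.463390031927304
1 1 1 71.08340568538813
err 7.873890428555796e-11 4.9202730865310906e-11
[[ 0.      0.     -0.9737 -0.      0.      0.2854]
 [-0.      0.5375  0.     -0.      0.3349  0.306 ]
 [-0.      0.     -0.6464 -0.     -0.0289  0.4991]
 [-0.      0.7593  0.     -0.      0.3161  0.8266]
 [-0.      0.     -1.246  -0.     -0.0331  0.3608]
 [-0.      0.849   0.     -0.      0.0483  1.2991]
 [-0.      0.     -0.9682 -0.     -0.0335  1.4179]]
[-0.     -0.0335  1.629   1.2092 -1.2092 -1.2092]
```

The fitted FK matches to 1e-10. Now I'll search for pick and place tilts over cups, headings and wrist configurations.

```bash
cat > ikl.py <<'E'
from fk import *
from scipy.optimize import least_squares
TH_=np.load("th.npy")
LO=np.array([-2.53,-.31,-1.57,.28,-1.29,.15,-2.92]);HI=np.array([2.53,2.02,1.55,2.44,4.43,1.84,2.92])
M=.05
def joints_pts(Q):
    """elbow and wrist points, for given Q (N,7)"""
    Q=np.atleast_2d(Q); N=len(Q); R=np.tile(np.eye(3),(N,1,1)); p=np.zeros((N,3)); A=TH_[:42].reshape(7,6); out=[]
    H={1:[0,0,.306],3:[0,-.0315,.8266],5:[0,-.033,1.2991]}
    for i in range(7):
        if i in H: out.append(p+np.einsum('nij,j->ni',R,np.array(H[i])))
        w=A[i,:3]/np.linalg.norm(A[i,:3]); c=A[i,3:]
        Ri=Ro.from_rotvec(Q[:,i:i+1]*w).as_matrix(); p=p+np.einsum('nij,nj->ni',R,c-Ri@c); R=R@Ri
    return np.array(out)
def ik(p,R,seeds,tol=1e-5):
    sol=[]
    def f(q):
        a,b=fk(TH_,q); return np.concatenate([(a[0]-p)*3,Ro.from_matrix(b[0].T@R).as_rotvec()])
    for s in seeds:
        s=np.clip(s,LO+M+.01,HI-M-.01)
        o=least_squares(f,s,bounds=(LO+M,HI-M),max_nfev=60)
        if np.abs(o.fun).max()<tol*3: sol.append(o.x)
    return sol
def rnd(n,rng=np.random.default_rng(1)): return rng.uniform(LO+M,HI-M,(n,7))
E
cat > srch.py <<'E'
import sys; 
from ikl import *
from multiprocessing import Pool
RC=np.array([.607,-.100]);RY=np.array([.0354,.9994,0]);RX=np.array([.9994,-.0354,0])
def pose(g,h,a,sg):
    y=np.cos(a)*np.array([0,0,-1.])+np.sin(a)*h; z=sg*np.cross(h,[0,0,1.]); R=np.column_stack([np.cross(y,z),y,z]); return np.array(g)+.019*y,R
hd={"+x":RX,"-x":-RX,"+y":RY,"-y":-RY}
jobs=[]
for cup,h in ((1,"+x"),(1,"-x"),(2,"+y"),(0,"-y"),(1,"+y"),(1,"-y")):
    for a in (35,45,55,65,90):
        for sg in (1,-1): jobs.append(("place",cup,h,a,sg))
for p in (0,25,35,45,55):
    for sg in (1,-1): jobs.append(("pick",0,"-x",p,sg))
def run(j):
    k,cup,h,a,sg=j
    if k=="place":
        c=np.array([*RC,0])+RY*(cup-1)*.072; c[2]=.13
        H=hd[h]; up=.10
    else: c=np.array([.476,.368,.02]); H=np.array([-.998,.06,0]); up=.15
    s=ik(*pose(c,H,np.radians(a),sg),rnd(40))
    s2=[]
    for q in s:
        e=ik(*pose(c+[0,0,up],H,np.radians(a),sg),[q])
        if e:
            jp=joints_pts([q,e[0]]); s2.append((q,e[0],jp[2][0,2],jp[1][0,2]))
    return j,s2
if __name__=="__main__":
    import pickle
    with Pool() as p: out=p.map(run,jobs,chunksize=1)
    pickle.dump(out,open("s.pkl","wb"))
    for j,s in out: print(j,len(s), [ (x[0].round(2).tolist(),round(x[2],2)) for x in s[:2]])
E
time OMP_NUM_THREADS=1 python3 srch.py
```

```text
('place', 1, '+x', 35, 1) 0 []
('place', 1, '+x', 35, -1) 10 [([0.87, 0.57, -0.88, 2.17, 1.77, 0.33, 0.08], np.float64(0.38)), ([0.72, 0.49, -0.69, 2.18, 1.83, 0.22, -0.04], np.float64(0.38))]
('place', 1, '+x', 45, 1) 2 [([-0.17, 0.43, 0.37, 2.34, 3.63, 0.44, 1.11], np.float64(0.35)), ([-0.4, 0.48, 0.66, 2.35, 3.81, 0.53, 0.88], np.float64(0.35))]
('place', 1, '+x', 45, -1) 3 [([1.14, 0.89, -1.24, 2.27, 2.22, 0.69, -0.11], np.float64(0.35)), ([0.21, 0.41, -0.07, 2.32, 3.31, 0.37, -1.63], np.float64(0.35))]
('place', 1, '+x', 55, 1) 0 []
('place', 1, '+x', 55, -1) 1 [([0.62, 0.55, -0.52, 2.37, 3.07, 0.68, -1.23], np.float64(0.31))]
('place', 1, '+x', 65, 1) 0 []
('place', 1, '+x', 65, -1) 0 []
('place', 1, '+x', 90, 1) 0 []
('place', 1, '+x', 90, -1) 0 []
('place', 1, '-x', 35, 1) 1 [([0.11, 0.87, -0.03, 1.28, 0.05, 1.6, 1.6], np.float64(0.38))]
('place', 1, '-x', 35, -1) 0 []
('place', 1, '-x', 45, 1) 0 []
('place', 1, '-x', 45, -1) 0 []
('place', 1, '-x', 55, 1) 0 []
('place', 1, '-x', 55, -1) 0 []
('place', 1, '-x', 65, 1) 0 []
('place', 1, '-x', 65, -1) 0 []
('place', 1, '-x', 90
[... 3454 characters left out ...]
6, -2.85], np.float64(0.33))]
('pick', 0, '-x', 25, 1) 0 []
('pick', 0, '-x', 25, -1) 0 []
('pick', 0, '-x', 35, 1) 2 [([0.12, 1.58, -1.52, 1.39, 0.97, 1.67, 0.23], np.float64(0.27)), ([0.12, 1.58, -1.52, 1.39, 0.97, 1.67, 0.23], np.float64(0.27))]
('pick', 0, '-x', 35, -1) 0 []
('pick', 0, '-x', 45, 1) 1 [([-0.17, 1.14, -0.63, 1.29, 0.08, 1.45, 0.82], np.float64(0.24))]
('pick', 0, '-x', 45, -1) 0 []
('pick', 0, '-x', 55, 1) 3 [([-0.13, 1.27, -0.72, 1.17, 0.09, 1.63, 0.78], np.float64(0.2)), ([-0.12, 1.28, -0.74, 1.17, 0.1, 1.63, 0.77], np.float64(0.2))]
('pick', 0, '-x', 55, -1) 1 [([-0.29, 1.17, -0.38, 1.19, -0.18, 1.62, -2.16], np.float64(0.2))]
real	5m9.002s
user	19m52.930s
sys	0m0.415s
```

Placing into cup0 with heading -y at a tilt of about 50-55°, and picking at a tilt of about 35-40°, only needs the normal arm configuration. I'll go look at the fresh pack and compute that chain.

```bash
cat > l.py <<'E'
from lib import *
q=solver.inverse_kinematics([.47,.37,.33],down(np.pi/2+TH)); print(q)
env.reach([.45,.37,.33],down(np.pi/2))
s=st()
im,d,P=wcloud(); save("w7",im); h=hsv(im); np.save("pics/w7P.npy",P)
ok=(abs(P[...,0]-.44)<.15)&(abs(P[...,1]-.37)<.12)
blue=(h[...,0]>100)&(h[...,0]<128)&(h[...,1]>120)&ok
q=P[blue]; print("blue",blue.sum(),np.percentile(q[:,2],[5,50,95]))
m=ok&(P[...,2]>.024)&(P[...,2]<.036); k,l,stt,_=cv2.connectedComponentsWithStats(m.astype(np.uint8))
for i in range(1,k):
    if stt[i,4]>200:
        q=P[l==i]; print("block",stt[i],rect(q),np.median(q[:,2]))
for cam in ("wrist",): print([(np.round(x["at"],3).tolist(),round(x["score"],2)) for x in tip_of(cam,"fresh0")[:4]])
E
python3 l.py
```

```text
[-0.8893  0.2842  0.2104  1.6074 -0.0616  1.2564  0.8673]
 t 50.42 ee [0.4508 0.3689 0.3298] w 0.0917 F [ 0.2668 -0.2486  0.7606]
blue 1594 [0.0281 0.0296 0.0311]
block [ 261  107   30  103 2126] (array([0.4296, 0.3736]), (31.381874084472656, 150.7809295654297), 85.19053649902344) 0.029674878761038748
[([0.43, 0.371, 0.015], 0.89)]
```

View pics/w7.png

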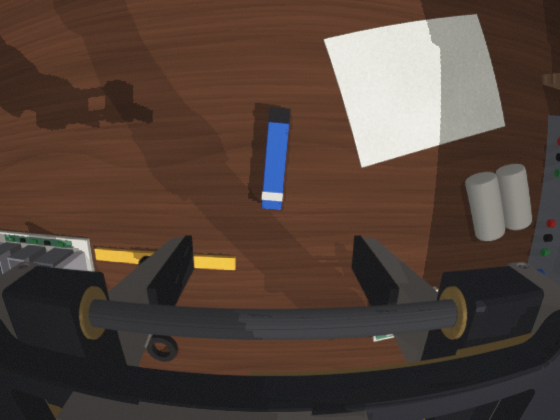

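The pack lies at (276,158), with its black end at (281,115) and its white band at (272,196). It measures 31 x 151 mm, with its centre at (0.4296, 0.3736) and top at 0.0297. Computing the joint chain.

```bash
cat > plan.py <<'E'
from ikl import *
np.set_printoptions(precision=3,suppress=True)
RC=np.array([.607,-.100]);RY=np.array([.0354,.9994,0]);RX=np.array([.9994,-.0354,0]); Z=np.array([0,0,1.])
pc=np.array([.4296,.3736,.0148]); c=np.array([-.9965,.0838,0])
Wp=np.column_stack([c,np.cross(Z,c),Z])            # pack axes at pick (x contact, z up)
x=-Z; n=RY; Wt=np.column_stack([x,np.cross(n,x),n]) # pack axes at place
cup=np.array([*(RC-.072*RY[:2]),.087])
def tool_pick(p,o=.043,zg=.026,sg=1):
    y=np.cos(p)*-Z+np.sin(p)*c; z=sg*np.cross(c,Z); R=np.column_stack([np.cross(y,z),y,z])
    g=pc-o*c; g=np.array([g[0],g[1],zg]); return g+.019*y,R
def to_place(P,R,dz):
    M=Wt@Wp.T; return cup+[0,0,dz]+M@(P-pc),M@R
if __name__=="__main__":
    import pickle
    seedp=np.array([-0.17,1.14,-.63,1.29,.08,1.45,.82]); qc=np.array([-0.8893,0.2842,0.2104,1.6074,-0.0616,1.2564,0.8673])
    seedl=[np.array([-.51,.67,.6,1.84,.36,.78,-.3]),np.array([-.99,1.27,1.18,1.83,.02,.78,-.2]),np.array([-.75,.95,.9,1.84,.2,.78,-.25])]
    rng=np.random.default_rng(3)
    for deg in (30,35,40,45):
        P,R=tool_pick(np.radians(deg))
        S=[seedp+rng.normal(size=7)*.15 for _ in range(8)]+[qc]
        a=ik(P,R,S); P1,R1=to_place(P,R,.002)
        b=ik(P1,R1,seedl+[s+rng.normal(size=7)*.15 for s in seedl for _ in range(3)])
        print(deg,len(a),len(b)); 
        def marg(q): return np.minimum(q-LO,HI-q).min()
        a.sort(key=marg,reverse=True); b.sort(key=marg,reverse=True)
        for q in a[:3]: print(" pick",q,marg(q),joints_pts(q)[1:,0,2])
        for q in b[:3]: print(" place",q,marg(q),joints_pts(q)[1:,0,2])
E
python3 plan.py
```

```text
30 0 3
 place [-0.838  0.985  0.881  1.83   0.433  0.852 -0.522] 0.6096551177556517 [0.595 0.287]
 place [-0.933  1.108  1.06   1.836  0.18   0.796 -0.311] 0.49004198759066875 [0.541 0.287]
 place [-0.964  1.165  1.13   1.837  0.062  0.785 -0.211] 0.41981574755979256 [0.514 0.287]
35 3 3
 pick [-0.193  1.016 -0.581  1.43   0.096  1.272  0.787] 0.56829049970646 [0.579 0.281]
 pick [-0.432  0.93  -0.178  1.451 -0.227  1.273  1.034] 0.5667434496723385 [0.617 0.281]
 pick [-0.171  1.029 -0.62   1.429  0.13   1.276  0.762] 0.5642184690878203 [0.573 0.281]
 place [-0.746  0.875  0.764  1.834  0.51   0.865 -0.558] 0.6058207056569305 [0.641 0.31 ]
 place [-0.773  0.896  0.808  1.836  0.462  0.848 -0.519] 0.6041474125132693 [0.633 0.31 ]
 place [-0.867  0.991  0.971  1.841  0.257  0.794 -0.348] 0.5790757703210948 [0.593 0.31 ]
40 1 2
 pick [-0.096  1.13  -0.762  1.365  0.214  1.376  0.697] 0.46374938344017735 [0.527 0.264]
 place [-0.764  0.863  0.832  1.843  0.371  0.81  -0.416] 0.5972901543201778 [0.646 0.332]
 place [-0.881  0.993  1.045  1.849  0.08   0.762 -0.169] 0.5048103341497732 [0.592 0.331]
45 2 3
 pick [-0.22   1.091 -0.515  1.318 -0.029  1.435  0.872] 0.40494409976044654 [0.545 0.246]
 pick [-0.14   1.141 -0.671  1.311  0.099  1.444  0.776] 0.39634253955358223 [0.521 0.246]
 place [-0.654  0.765  0.701  1.841  0.437  0.823 -0.442] 0.5985010098107448 [0.683 0.352]
 place [-0.712  0.802  0.791  1.845  0.344  0.796 -0.364] 0.5949570122885743 [0.669 0.352]
 place [-0.818  0.899  0.973  1.851  0.114  0.758 -0.169] 0.5768722346859653 [0.632 0.352]
```

```bash
cat > plan2.py <<'E'
from plan import *
p=np.radians(35); P,R=tool_pick(p); P1,R1=to_place(P,R,.0)
q_pick=ik(P,R,[np.array([-0.432,.93,-.178,1.451,-.227,1.273,1.034])])[0]
q_ap=ik(P+[0,0,.10],R,[q_pick])[0]
q_up=ik(P+[0,0,.25],R,[q_pick])[0]
q_pl=ik(P1,R1,[np.array([-0.773,.896,.808,1.836,.462,.848,-.519])])[0]
q_al=ik(P1+[0,0,.20],R1,[q_pl])[0]
for n in ("q_ap","q_pick","q_up","q_al","q_pl"): print(n,globals()[n],joints_pts(globals()[n])[1:,0])
np.savez("plan.npz",P=P,R=R,P1=P1,R1=R1,q_ap=q_ap,q_up=q_up,q_al=q_al,q_pl=q_pl)
# pack along path
t=np.linspace(0,1,11)[:,None]; Q=q_up+(q_al-q_up)*t
pp,rr=fk(TH_,Q)
rel_p=R.T@(pc-P); rel_R=R.T@Wp
for i in range(len(t)):
    C=pp[i]+rr[i]@rel_p; W=rr[i]@rel_R
    ends=[C+s*.075*W[:,0] for s in (1,-1)]
    print(t[i],"tcp",pp[i],"center",C,"contact",ends[0],"minz",min(e[2] for e in ends)-.02)
qn=np.array([-0.9,.284,.21,1.607,-.0616,1.2564,.8673])
E
python3 plan2.py
```

```text
Traceback (most recent call last):
  File "plan2.py", line 4, in <module>
    q_ap=ik(P+[0,0,.10],R,[q_pick])[0]
         ~~~~~~~~~~~~~~~~~~~~~~~~~~^^^
IndexError: list index out of range
```

```bash
sed -i 's/max_nfev=60)/max_nfev=400,xtol=1e-12,ftol=1e-12,gtol=1e-12,x_scale=1.0)/' ikl.py; sed -i 's/^def rnd/def ik1(p,R,s):\n    g=np.random.default_rng(5)\n    for k in range(30):\n        o=ik(p,R,[s+g.normal(size=7)*.06*k**.5],1e-4)\n        if o: return o[0]\n    raise Exception("no ik")\ndef rnd/' ikl.py; sed -i -E 's/ik\((.*),\[(.*)\]\)\[0\]/ik1(\1,\2)/' plan2.py; time python3 plan2.py
```

```text
q_ap [-0.403  0.805 -0.225  1.438 -0.213  1.403  0.974] [[0.358 0.119 0.667]
 [0.65  0.355 0.381]]
q_pick [-0.432  0.93  -0.178  1.451 -0.227  1.273  1.034] [[0.392 0.146 0.617]
 [0.65  0.355 0.281]]
q_up [-0.35   0.664 -0.317  1.341 -0.201  1.63   0.873] [[0.313 0.081 0.716]
 [0.65  0.355 0.531]]
q_al [-0.849  0.595  0.912  1.755  0.56   1.123 -0.332] [[0.214 0.197 0.738]
 [0.614 0.094 0.508]]
q_pl [-0.771  0.899  0.805  1.836  0.463  0.846 -0.523] [[0.313 0.261 0.632]
 [0.614 0.094 0.308]]
[0.] tcp [0.462 0.371 0.26 ] center [0.43  0.374 0.265] contact [0.355 0.38  0.265] minz 0.24479969336400495
[0.1] tcp [0.488 0.324 0.224] center [0.457 0.331 0.225] contact [0.384 0.346 0.217] minz 0.19709630352366633
[0.2] tcp [0.514 0.271 0.199] center [0.484 0.282 0.195] contact [0.414 0.303 0.177] minz 0.1571746267335481
[0.3] tcp [0.538 0.215 0.184] center [0.51  0.228 0.175] contact [0.446 0.253 0.146] minz 0.12643633605108026
[0.4] tcp [0.56  0.155 0.179] center [0.535 0.17  0.165] contact [0.477 0.197 0.126] minz 0.10587466181715201
[0.5] tcp [0.578 0.096 0.184] center [0.557 0.11  0.166] contact [0.507 0.137 0.116] minz 0.0960105295426701
[0.6] tcp [0.593 0.036 0.199] center [0.575 0.05  0.175] contact [0.535 0.074 0.117] minz 0.09686559765342388
[0.7] tcp [ 0.603 -0.021  0.22 ] center [ 0.59  -0.009  0.194] contact [0.56  0.01  0.128] minz 0.10797379803147482
[0.8] tcp [ 0.609 -0.076  0.249] center [ 0.6   -0.066  0.219] contact [ 0.58  -0.053  0.148] minz 0.12842762223134233
[0.9] tcp [ 0.609 -0.128  0.282] center [ 0.605 -0.121  0.251] contact [ 0.595 -0.114  0.177] minz 0.15695210634371384
[1.] tcp [ 0.604 -0.176  0.319] center [ 0.604 -0.172  0.287] contact [ 0.604 -0.172  0.212] minz 0.19199736265586229
real	0m18.072s
user	0m16.441s
sys	0m0.125s
```

```bash
cat >> plan2.py <<'E'
print("via")
Pv=P1+[-.06,.24,.20]; q_v=ik1(Pv,R1,.5*(q_up+q_al)); print(q_v,joints_pts(q_v)[1:,0])
Q=q_up+(q_v-q_up)*t; pp,rr=fk(TH_,Q)
for i in range(0,11,2):
    C=pp[i]+rr[i]@rel_p; W=rr[i]@rel_R
    print(t[i],"center",C,"contact",C+.075*W[:,0],"minz",C[2]-.075*abs(W[2,0])-.02)
qs=q_v
for f in np.linspace(0,1,7):
    qs=ik(Pv+f*(P1+[0,0,.2]-Pv),R1,[qs]); qs=qs[0] if qs else print("fail",f) or q_v; print(qs)
np.savez("plan.npz",P=P,R=R,P1=P1,R1=R1,Pv=Pv,q_ap=q_ap,q_up=q_up,q_al=q_al,q_pl=q_pl,q_v=q_v,rel_p=rel_p,rel_R=rel_R)
E
python3 plan2.py | sed -n '/via/,$p'
```

```text
via
[-0.905  0.517  0.431  1.668  0.595  1.553 -0.691] [[0.183 0.182 0.759]
 [0.554 0.334 0.508]]
[0.] center [0.43  0.374 0.265] contact [0.355 0.38  0.265] minz 0.24479969336400495
[0.2] center [0.443 0.317 0.227] contact [0.371 0.336 0.213] minz 0.19292697697295683
[0.4] center [0.464 0.254 0.211] contact [0.402 0.279 0.177] minz 0.15653900499789575
[0.6] center [0.49  0.189 0.217] contact [0.444 0.211 0.162] minz 0.14185186511441156
[0.8] center [0.518 0.126 0.243] contact [0.493 0.139 0.173] minz 0.1533367590232175
[1.] center [0.544 0.068 0.287] contact [0.544 0.068 0.212] minz 0.19199736268614306
[-0.905  0.517  0.431  1.668  0.595  1.553 -0.691]
[-0.843  0.498  0.423  1.696  0.635  1.51  -0.669]
[-0.778  0.483  0.416  1.717  0.673  1.467 -0.645]
[-0.71   0.473  0.41   1.732  0.71   1.423 -0.62 ]
[-0.641  0.467  0.403  1.739  0.746  1.379 -0.592]
[-0.569  0.466  0.397  1.739  0.778  1.335 -0.562]
[-0.497  0.469  0.39   1.733  0.808  1.291 -0.531]
```

```bash
cat > m.py <<'E'
from lib import *
D=np.load("plan.npz"); P,R=D["P"],D["R"]
im,d,C=cloud("scene"); h=hsv(im)
m=(h[...,0]>105)&(h[...,0]<125)&(h[...,1]>140)&(abs(C[...,1]-.37)<.2)&(abs(C[...,0]-.43)<.2)&(C[...,2]>.024)
print("scene blue",m.sum(),rect(C[m]),np.median(C[m],0))
env.goto_joints(D["q_ap"]); s=st("above"); print(s["ee_pos"]-P-[0,0,.1])
im,d,C=wcloud(); save("w8",im)
im,d,C=cloud("scene"); save("s8",im)
E
python3 m.py
```

```text
scene blue 484 (array([0.5122, 0.3246]), (87.11137390136719, 294.7013244628906), 55.46009826660156) [0.4396 0.3724 0.0303]
above t 51.48 ee [0.4617 0.372  0.1117] w 0.0919 F [0.0738 0.4858 0.1606]
[0.0001 0.0011 0.0013]
```

View pics/w8.png

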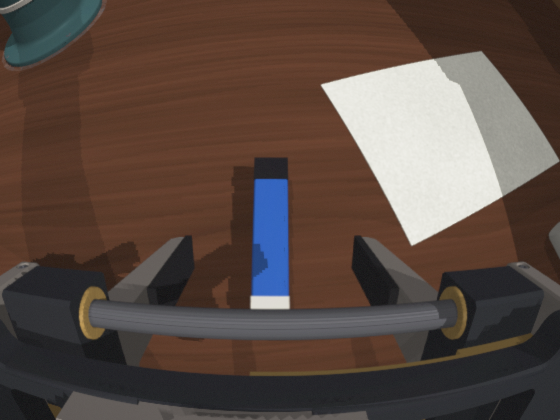

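View pics/s8.png

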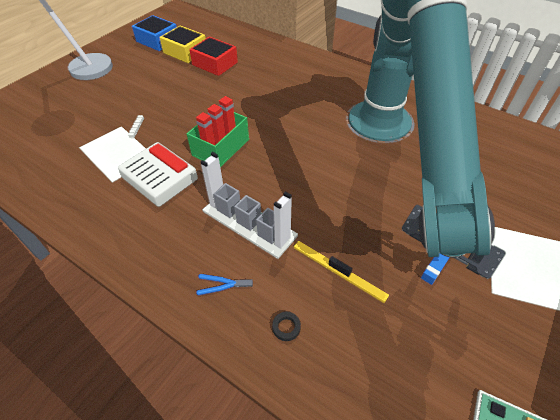

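The pack (272,230) is centred between the open fingers with its black end ahead at (271,167), so it is aligned. I'll descend and grip.

```bash
cat > n.py <<'E'
from lib import *
D=np.load("plan.npz"); P,R=D["P"],D["R"]
env.movel(P+[0,0,.03],R,.12); env.movel(P,R,.05); st("down")
effector.grasp(50); st("grip")
env.movel(P+[0,0,.05],R,.06); s=st("lift5")
im,d,C=wcloud(); save("w9",im)
E
python3 n.py
```

```text
down t 53.06 ee [0.4616 0.371  0.0104] w 0.0921 F [-0.6506  0.0976 -0.0256]
grip t 54.02 ee [0.4616 0.3708 0.0104] w 0.0294 F [ 0.5525 -0.5351  0.0373]
lift5 t 55.0 ee [0.4614 0.3707 0.0601] w 0.0295 F [ 0.6752 -0.0567 -1.7705]
```

View pics/w9.png

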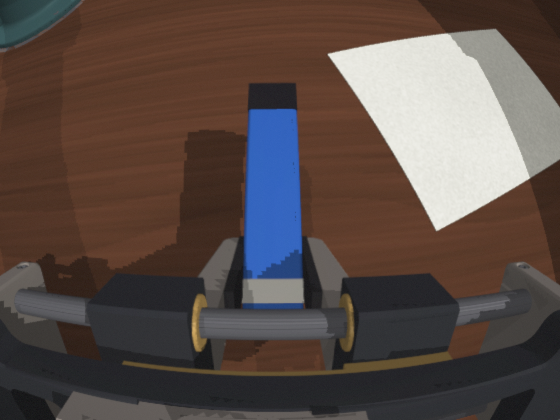

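The pack is held near its white band. I'll lift, reorient through the via pose, and check the pack's angle in the hand before inserting it.

```bash
cat > o.py <<'E'
from lib import *
D=np.load("plan.npz"); P,R=D["P"],D["R"]
def look(tag):
    s=env.sense(); im,d,C=wcloud(); save(tag,im); h=hsv(im)
    T=(C-s["ee_pos"])@s["tcp_rot"]   # tool coords
    m=(h[...,0]>100)&(h[...,0]<128)&(h[...,1]>120)&(np.abs(T[...,2])<.03)&(np.linalg.norm(T,axis=-1)<.2)&(d>0)
    k,l,stt,_=cv2.connectedComponentsWithStats(m.astype(np.uint8)); i=1+np.argmax(stt[1:,4]); q=T[(l==i)]
    c=np.median(q,0); u,sv,vt=np.linalg.svd(q-q.mean(0),full_matrices=False); a=vt[0]
    e=D["rel_R"][:,0]; a=a*np.sign(a@e)
    print(tag,len(q),"axis tool",a,"expect",e,"ang deg",np.degrees(np.arccos(min(1,a@e))))
    # plane offset along expected normal
    n=D["rel_R"][:,2]; print("  normal offset of face from centre",(q.mean(0)-D["rel_p"])@n,"tip extent along axis",np.percentile((q-D["rel_p"])@e,[1,99]),"lateral",np.mean((q-D["rel_p"])@D["rel_R"][:,1]))
    return s["tcp_rot"]@a
look("w10")
env.movel(P+[0,0,.25],R,.2); st("up")
env.goto_joints(D["q_v"]); s=st("via"); print(s["ee_pos"]-D["Pv"])
print("contact axis world",look("w11"))
E
python3 o.py
```

```text
w10 9221 axis tool [-0.8176  0.5758 -0.0025] expect [-0.8192  0.5736  0.    ] ang deg 0.0
  normal offset of face from centre 0.014738991120691089 tip extent along axis [-0.0478  0.0522] lateral -0.0008308599875600805
up t 56.25 ee [0.4611 0.3705 0.2592] w 0.0296 F [ 0.3251  0.0544 -2.1474]
via t 57.67 ee [0.5441 0.0642 0.3184] w 0.0299 F [ 0.8569 -0.5191 -1.4167]
[-0.0002  0.0005 -0.0007]
w11 9067 axis tool [-0.8189  0.5739 -0.0033] expect [-0.8192  0.5736  0.    ] ang deg 0.0
  normal offset of face from centre 0.016369987493511203 tip extent along axis [-0.0481  0.0519] lateral 0.0005492713530834221
contact axis world [-0.005   0.0005 -1.    ]
```

View pics/w11.png

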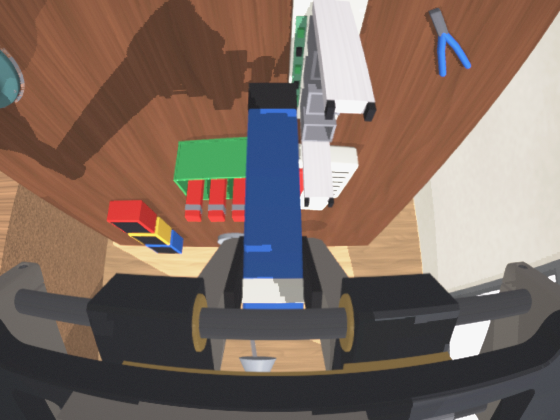

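The pack hangs vertical with its contact axis at (-0.005, 0, -1), black end down, and with under 1° of slip. Moving over cup0 and inserting.

```bash
cat > p.py <<'E'
from lib import *
D=np.load("plan.npz"); P1,R1=D["P1"],D["R1"]
env.movel(P1+[0,0,.20],R1,.2); st("above")
env.movel(P1+[0,0,.085],R1,.12); s=st("at rim"); print(s["ee_pos"]-P1)
s=env.sense(); im,d,C=wcloud(); save("w12",im)
im,d,C=cloud("scene"); save("s12",im)
h=hsv(im); m=(h[...,0]>100)&(h[...,0]<128)&(h[...,1]>120)&(abs(C[...,1]+.17)<.06)&(abs(C[...,0]-.6)<.06)&(d>0)
if m.sum()>20: print("scene blue",m.sum(),np.median(C[m],0),np.percentile(C[m],[3,97],axis=0))
E
python3 p.py
```

```text
above t 59.11 ee [ 0.6047 -0.1747  0.3187] w 0.03 F [ 0.1842  0.0653 -1.4453]
at rim t 60.22 ee [ 0.6048 -0.1764  0.2049] w 0.0295 F [ 1.205   0.3979 -0.8401]
[ 0.0005 -0.0001  0.0858]
scene blue 185 [ 0.6122 -0.1661  0.2473] [[ 0.5943 -0.1832  0.2152]
 [ 0.6221 -0.154   0.2503]]
```

View pics/w12.png

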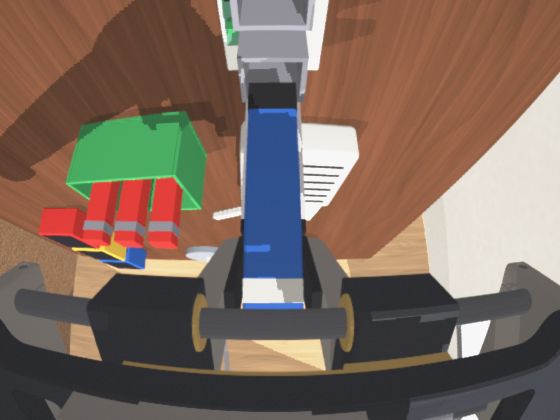

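View pics/s12.png

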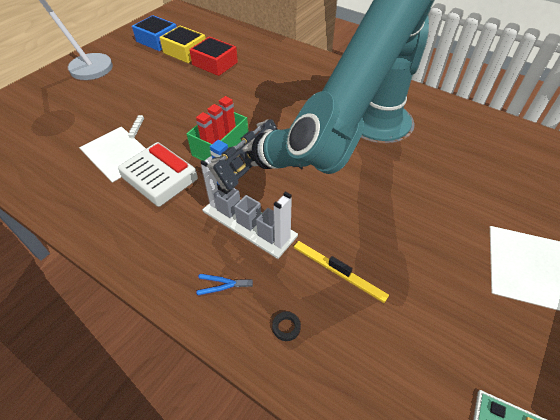

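In the wrist view the black end (273,95) is centred over the cup mouth (240-308). I'll lower it in steps, watching the force.

```bash
cat > q.py <<'E'
from lib import *
D=np.load("plan.npz"); P1,R1=D["P1"],D["R1"]
ok=True
for dz in (.068,.058,.045,.03,.015,.004):
    env.movel(P1+[0,0,dz],R1,.06); s=env.sense(); print(dz,s["ee_pos"]-P1,s["wrist_force"],s["gripper_width"])
    if np.linalg.norm(s["wrist_force"])>12: ok=False; print("STOP"); break
im,d,C=wcloud(); save("w13",im)
E
python3 q.py
```

```text
0.068 [-0.0002 -0.0001  0.0675] [-0.4571  0.3816 -0.7311] 0.029501686502426787
0.058 [-0.0002  0.      0.0576] [ 0.3791  0.1606 -1.3827] 0.029800687264425727
0.045 [-0.0002 -0.      0.0446] [ 0.1706 -0.0139 -1.5696] 0.029297833941194677
0.03 [-0.0002 -0.0001  0.0296] [ 0.0372  0.0038 -1.6877] 0.029716165777317106
0.015 [-0.0002 -0.0001  0.0146] [-0.1485 -0.8201 -0.9738] 0.029737787521894828
0.004 [-0.0002 -0.      0.0036] [ 0.2616  0.203  -2.2625] 0.029424685753237402
```

View pics/w13.png

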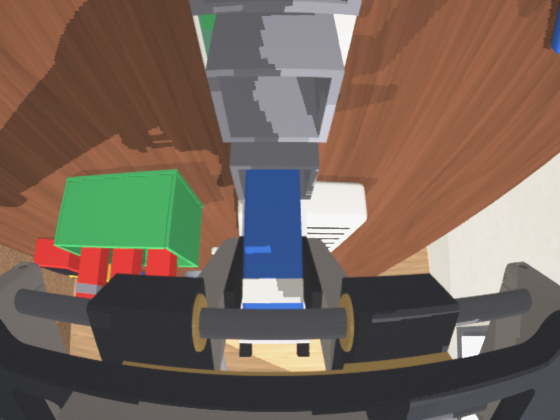

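The pack is deep in the cup with no contact force. I'll release it, retreat straight up, and verify.

```bash
cat > r.py <<'E'
from lib import *
D=np.load("plan.npz"); P1,R1=D["P1"],D["R1"]
effector.release(); st("rel"); env.pause(.3)
env.movel(P1+[0,0,.20],R1,.15); st("up")
im,d,C=wcloud(); save("w14",im)
im,d,C=cloud("scene"); save("s14",im)
for cam in ("scene","top"):
    im,d,C=cloud(cam); h=hsv(im); save("c14"+cam,im)
    m=(h[...,0]>100)&(h[...,0]<128)&(h[...,1]>120)&(abs(C[...,1]+.17)<.06)&(abs(C[...,0]-.6)<.06)&(d>0)
    if m.sum()>20: print(cam,"blue",m.sum(),np.median(C[m],0),np.percentile(C[m],[3,97],axis=0))
    m=(h[...,0]>20)&(h[...,0]<33)&(h[...,1]>150)&(h[...,2]>120)&(abs(C[...,1]-.215)<.25)&(abs(C[...,0]-.6)<.12)&(d>0)&(C[...,2]<.05)
    if m.sum()>20: print(cam,"bar",m.sum(),rect(C[m]),np.median(C[m][:,2]))
    print([(np.round(x["at"],3).tolist(),round(x["score"],2)) for x in tip_of(cam,"fresh0")[:3]],[(np.round(x["at"],3).tolist(),round(x["score"],2)) for x in tip_of(cam,"bar")[:3]])
E
python3 r.py
```

```text
rel t 63.62 ee [ 0.6043 -0.1763  0.1231] w 0.0914 F [0.4602 0.519  1.1771]
up t 65.38 ee [ 0.6039 -0.1762  0.3181] w 0.0918 F [-0.2908  0.1375  0.2633]
scene blue 394 [ 0.6146 -0.161   0.1229] [[ 0.5934 -0.1829  0.077 ]
 [ 0.6211 -0.1541  0.163 ]]
scene bar 857 (array([0.6013, 0.174 ]), (266.4313049316406, 23.77570343017578), 87.95922088623047) 0.009645532504153786
[([0.6, -0.172, 0.087], 0.59)] [([0.594, 0.176, 0.0], 0.64)]
top blue 137 [ 0.6009 -0.169   0.1601] [[ 0.5896 -0.1935  0.0838]
 [ 0.6148 -0.1547  0.1658]]
top bar 341 (array([0.599 , 0.1755]), (263.7479553222656, 24.401918411254883), 88.57292938232422) 0.0084506421787931
[([0.606, -0.174, 0.091], 0.45)] []
```

View pics/w14.png

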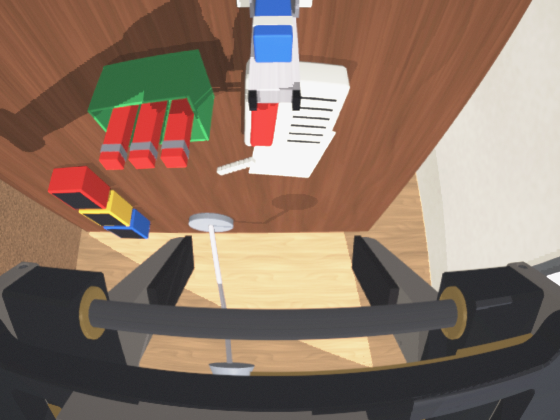

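View pics/s14.png

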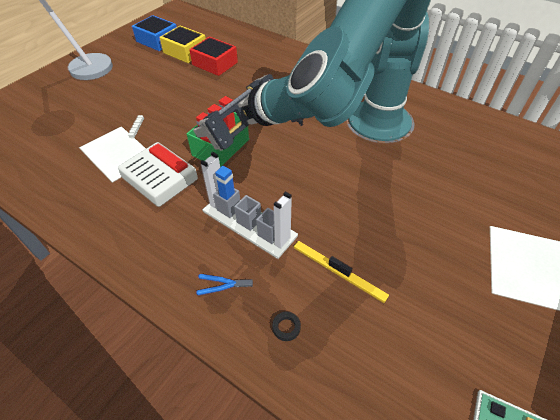

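The pack is seated: blue top at z 0.162 in the rack's cup (scene view (224,180)). The bar now measures y ≈ 0.175, not the 0.215 where I set it, so it was knocked. I'll look from above it.

```bash
cat > s.py <<'E'
from lib import *
D=np.load("plan.npz")
env.movel(D["Pv"]+[0,0,.03],D["R1"],.25)
env.reach([.60,.175,.26],down(TH)); st("above bar")
im,d,P=wcloud(); save("w15",im); h=hsv(im)
m=(h[...,0]>20)&(h[...,0]<33)&(h[...,1]>150)&(h[...,2]>100)&(P[...,2]>-.005)&(P[...,2]<.025)&(abs(P[...,0]-.6)<.1)&(abs(P[...,1]-.175)<.25)
print("bar",m.sum(),rect(P[m]),np.percentile(P[m][:,2],[5,50,95]))
c=rect(P[m])[0]
f=(h[...,2]<60)&(P[...,2]>.025)&(P[...,2]<.05)&(np.hypot(P[...,0]-c[0],P[...,1]-c[1])<.05)
print("fin",f.sum(),rect(P[f]),np.median(P[f][:,2]))
print([(np.round(x["at"],3).tolist(),round(x["score"],2)) for x in tip_of("wrist","bar")[:3]])
E
python3 s.py
```

```text
above bar t 67.66 ee [0.5994 0.1736 0.2597] w 0.0919 F [-1.4773  0.383   0.1779]
bar 455 (array([0.5994, 0.1933]), (226.76986694335938, 21.990285873413086), 88.0996322631836) [0.0082 0.0096 0.011 ]
fin 11 (array([0.5959, 0.198 ]), (20.079980850219727, 7.623392581939697), 62.98759460449219) 0.03708025322011266
[([0.599, 0.178, -0.001], 0.59)]
```

View pics/w15.png

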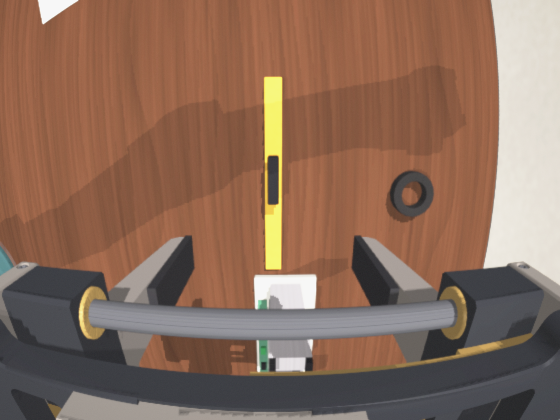

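The whole bar shows, at column 273, rows 77-268, with its fin at (273,180). Its far end is at y = 0.307, which puts the centre at y ≈ 0.1755, agreeing with the top and scene views. Gripping it now.

```bash
cat > t.py <<'E'
from lib import *
R=down(TH); p=[.599,.1755]
env.movel(p+[.07],R,.2); env.movel(p+[.0155],R,.06); st("at")
effector.grasp(45); st("grip")
env.movel(p+[.33],R,.15); s=st("lift")
s=env.sense(); im,d,P=wcloud(); save("w16",im); h=hsv(im)
T=(P-s["ee_pos"])@s["tcp_rot"]
m=(h[...,0]>20)&(h[...,0]<33)&(h[...,1]>150)&(h[...,2]>100)&(np.abs(T[...,2])<.05)&(d>0)&(np.linalg.norm(T,axis=-1)<.25)
q=P[m]; print(m.sum(),"far end y",np.percentile(q[:,1],99.5)-s["ee_pos"][1],"rect",rect(q),"z",np.percentile(q[:,2],[5,50,95])-s["ee_pos"][2])
# slope along bar
A=np.polyfit(q[:,1],q[:,2],1); print("slope z/y",A[0], "x/y",np.polyfit(q[:,1],q[:,0],1)[0])
E
python3 t.py
```

```text
at t 69.92 ee [0.5993 0.1756 0.0159] w 0.092 F [0.3138 0.1932 0.3684]
grip t 71.08 ee [0.5991 0.1754 0.0155] w 0.0134 F [-0.2656  0.1538  0.005 ]
lift t 73.33 ee [0.5987 0.1754 0.3292] w 0.0136 F [ 0.5033  1.1026 -1.4965]
1304 far end y 0.12659630171710848 rect (array([0.5988, 0.1935]), (225.40234375, 22.043514251708984), 87.96958923339844) z [-0.0068 -0.0058 -0.0049]
slope z/y -0.0023048095117004456 x/y 0.02702706406717796
```

View pics/w16.png

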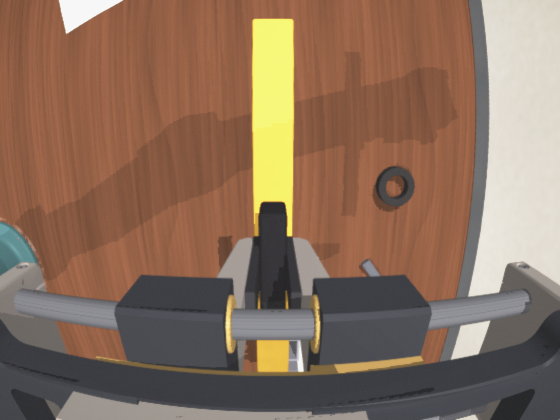

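The bar is centred in the grip (far end at +131 mm) and level to 0.13°, with its underside 15.8 mm below the TCP. I'll make one last top-view check for hidden fresh packs while moving over the rack.

```bash
cat > u.py <<'E'
from lib import *
R=down(TH)
env.movel([*RC,.33],R,.25); env.movel([*RC,.225],R,.15); st("pre")
im,d,P=wcloud(); save("w17",im)
im,d,P=cloud("top"); save("t17",im)
im,d,P=cloud("scene"); save("s17",im)
for c in ("top","scene"): print([(np.round(x["at"],3).tolist(),round(x["score"],2)) for x in tip_of(c,"fresh0")[:4]],[(np.round(x["at"],3).tolist(),round(x["score"],2)) for x in tip_of(c,"spent0")[:4]])
E
python3 u.py
```

```text
pre t 75.47 ee [ 0.6077 -0.0999  0.226 ] w 0.0136 F [-0.3191  0.2751 -1.1217]
[([0.606, -0.172, 0.091], 0.54)] [([0.415, -0.361, 0.081], 0.8), ([0.464, -0.366, 0.079], 0.56), ([0.365, -0.356, 0.084], 0.5)]
[([0.603, -0.172, 0.086], 0.72)] [([0.464, -0.364, 0.08], 0.6), ([0.415, -0.366, 0.079], 0.56)]
```

View pics/w17.png

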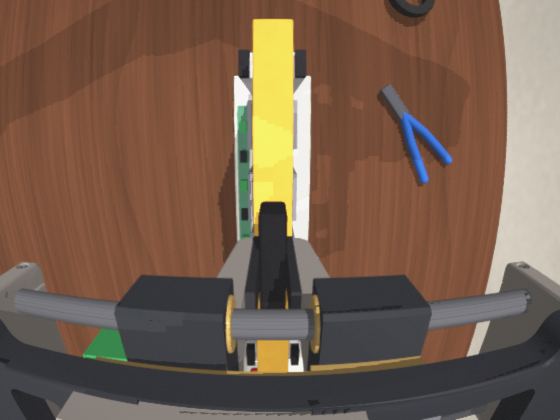

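View pics/t17.png

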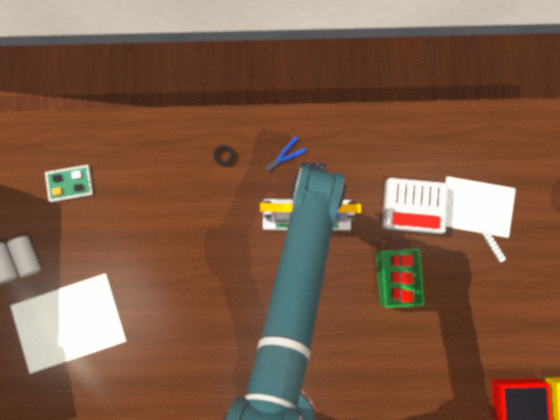

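View pics/s17.png

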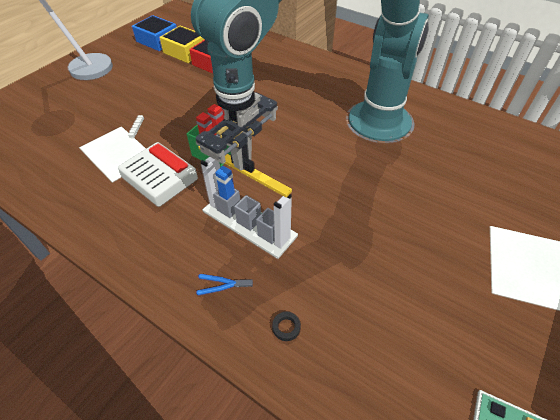

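There is just the one fresh pack, and it's seated. All three spent packs are in the bin at z ≈ 0.08. The bar sits between the black lips at (245,65) and (300,65). Lowering it onto the posts.

```bash
cat > v.py <<'E'
from lib import *
R=down(TH)
for z in (.205,.197,.1925):
    env.movel([*RC,z],R,.05); s=st(z)
    if np.linalg.norm(s["wrist_force"])>12: print("STOP"); break
else:
    effector.release(); st("rel"); env.pause(.3)
    env.movel([*RC,.34],R,.12); st("up")
    im,d,P=wcloud(); save("w18",im); h=hsv(im)
    m=(h[...,0]>20)&(h[...,0]<33)&(h[...,1]>150)&(h[...,2]>120)&(P[...,2]>.16)&(P[...,2]<.2)
    q=P[m]; print("bar",m.sum(),rect(q),np.percentile(q[:,2],[5,50,95]),"slope",np.polyfit(q[:,1],q[:,2],1)[0])
E
python3 v.py
```

```text
0.205 t 76.38 ee [ 0.6069 -0.1     0.2047] w 0.0136 F [ 0.5607  0.2374 -1.3375]
0.197 t 76.68 ee [ 0.6067 -0.1     0.1966] w 0.0138 F [-0.2561 -0.0247 -0.8349]
0.1925 t 76.93 ee [ 0.6068 -0.0999  0.1922] w 0.0138 F [ 0.2147 -0.2986 -1.3449]
rel t 78.14 ee [ 0.607  -0.1     0.1925] w 0.0918 F [ 0.8261 -0.1872  0.7871]
up t 79.83 ee [ 0.6066 -0.0999  0.3391] w 0.0924 F [0.2979 0.9029 1.064 ]
bar 454 (array([ 0.6063, -0.0993]), (258.21978759765625, 20.6894588470459), 88.06649017333984) [0.1836 0.1848 0.1859] slope 0.000654198919838821
```

View pics/w18.png

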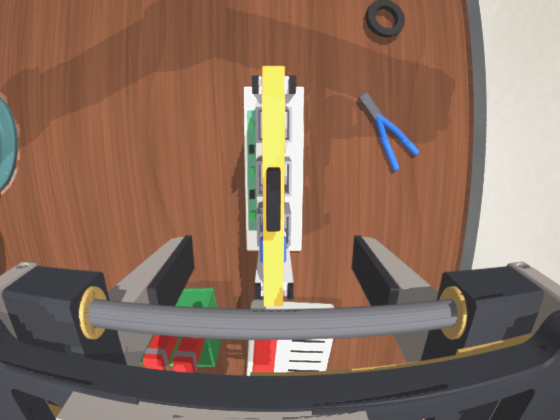

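The bar lies in its slots (column 273) between the lips at (255-293,85) and (258-291,290). Its centre is (0.606, -0.099), it is level, and its top is at 0.1848. One final scene check before I hand in.

```bash
cat > x.py <<'E'
from lib import *
im,d,P=cloud("scene"); save("s19",im)
for n in ("fresh0","spent0","bar","tape","cover","pliers"): print(n,[(np.round(x["at"],3).tolist(),round(x["score"],2)) for x in tip_of("scene",n)[:3]])
workorder.finish_job(); st("done")
E
python3 x.py
```

```text
fresh0 [([0.604, -0.173, 0.088], 0.93), ([0.465, -0.36, 0.08], 0.65)]
spent0 [([0.463, -0.36, 0.08], 0.96), ([0.368, -0.364, 0.08], 0.79), ([0.416, -0.366, 0.076], 0.51)]
bar [([0.604, -0.098, 0.174], 0.85), ([0.608, -0.031, 0.01], 0.62)]
tape [([0.794, 0.15, 0.001], 0.57)]
cover [([0.621, -0.423, -0.001], 0.66)]
pliers [([0.783, -0.034, -0.0], 0.76), ([0.603, -0.099, 0.171], 0.35)]
the job is handed in; nothing more can be done
the job is handed in; nothing more can be done
```

View pics/s19.png

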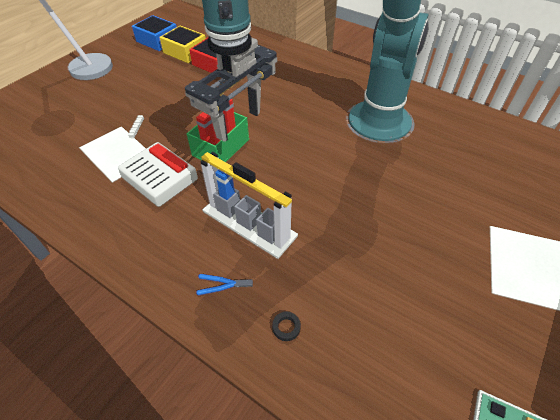

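The battery change is finished and handed in, at about 80 s of the 210 s allowed; no verdict is reported. I set the bar aside and stood the three red packs upright in the bin. The only fresh pack present went into cup0, black end down. Then I laid the bar back in its slots.

**Last checks:**
- **Fresh pack:** its centre is at (0.604, -0.173, 0.088), within about 2 mm of the seated position I expected in cup0.
- **Spent packs:** all three are in the bin, at z ≈ 0.08.
- **Bar:** its centre is (0.606, -0.099), about 1 mm from the seat, level and in line with the row, with its top at 0.185.
- **Bystanders:** the tape, cover and pliers are within about 8 mm of their first readings, which is within measuring noise.
- **Gripper:** it is clear above the rack and touches nothing.

**Disagreements:** While set aside, the bar turned up about 40 mm from where I had put it, so I measured it again before gripping. In the final scene check, the network also gave low-score false second hits: a red pack in the bin as fresh, a cup floor as the bar, and the bar as the pliers. I disregarded these.

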